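# Clear and repack the sauce-pot carriers and snap their covers shut

### The job

Clear the empty steel pots out of the two grey carriers and stand them upright on the dark rubber mat, then pack every pot of chopped nuts: stand each one upright in a carrier recess of its own, any recess. Once all pots are in their places, both carriers' covers must be closed, each pressed down at the front until it snaps fully shut; stop pushing once it has snapped, and leave the label roll and the stapler where they are.

Things in the scene. Friction and masses are not known exactly. Their poses are not given: they have to be found in the camera images.
- pot0_center (a point): centre (half-way up, on the axis) of a small spun-steel pot of chopped nuts, open at the top: 64 mm across the rim, tapering to 48 mm across the flat base, 33 mm high, 0.12 kg; z axis up when upright. Two or three such pots are present (None: absent, or in the fingers).
- pot0: the same pot; its origin is the centre of its underside
- pot1_center (a point): centre (half-way up, on the axis) of a small spun-steel pot of chopped nuts, open at the top: 64 mm across the rim, tapering to 48 mm across the flat base, 33 mm high, 0.12 kg; z axis up when upright. Two or three such pots are present (None: absent, or in the fingers).
- pot1: the same pot; its origin is the centre of its underside
- pot2_center (a point): centre (half-way up, on the axis) of a small spun-steel pot of chopped nuts, open at the top: 64 mm across the rim, tapering to 48 mm across the flat base, 33 mm high, 0.12 kg; z axis up when upright. Two or three such pots are present (None: absent, or in the fingers).
- pot2: the same pot; its origin is the centre of its underside
- empty0_center (a point): centre (half-way up, on the axis) of a small empty spun-steel pot, open at the top: 62 mm across the rim, tapering to about 46 mm across the flat base, 30 mm high; z axis up when upright. One or two empty pots are present, each left in a carrier recess (None: absent, or in the fingers).
- empty0: the same empty pot; its origin is the centre of its underside
- empty1_center (a point): centre (half-way up, on the axis) of a small empty spun-steel pot, open at the top: 62 mm across the rim, tapering to about 46 mm across the flat base, 30 mm high; z axis up when upright. One or two empty pots are present, each left in a carrier recess (None: absent, or in the fingers).
- empty1: the same empty pot; its origin is the centre of its underside
- mat: dark rubber mat fixed on the table, 110 mm (x) by 200 mm (y), 3 mm thick, right of the carriers; origin: centre of its underside. Beware of the fixed wooden cabinet on the robot's side of it: 170 mm high, from x = 0.28 to 0.51 and y = -0.51 to -0.29
- carrier_a: fixed two-pot carrier: grey tray 100 (x) by 194 (y) mm, 14 mm high, with two recesses side by side, each 68 by 72 mm, 10 mm deep, floor 4 mm above the table, 18 mm ridge between. Origin: centre of its underside; +x points to its back, where the cover is hinged; the front (-x) roughly faces the robot and has a block with a sprung roller catch, 44 mm wide, 36 mm high, 58 to 73 mm before the origin
- carrier_a_slot0 (a point): centre of the floor of the recess on the +y side, 45 mm from the carrier's centre; takes one pot
- carrier_a_slot1 (a point): centre of the floor of the recess on the -y side, 45 mm from the carrier's centre; takes one pot
- carrier_a_lid (a joint): angle of its cover, a white hood with a clear top, 100 x 194 x 36 mm: 0 = shut, 1.85 = wide open, leaning back. Hinge line: 50 mm behind the carrier's origin, 14 mm up, along its y; damped, free. Pushed forward from behind past about 1.0 rad it falls slowly and rests ajar on the catch at about 0.11 rad, 11 mm too high at the front
- carrier_a_lid_press (a point): where to press: on top of the cover, mid-width, 10 mm behind its front edge; moves with it. Shut, it lies 40 mm before the carrier's origin and 50 mm above the table. Resistance peaks at about 7 to 11 N, then gives way and the cover snaps to 0 on a hard stop and stays; released before the peak it stays ajar. A 60 mm wide lip juts 16 mm beyond the front edge; open, its tip stands 130 mm high
- carrier_b: fixed two-pot carrier: grey tray 100 (x) by 194 (y) mm, 14 mm high, with two recesses side by side, each 68 by 72 mm, 10 mm deep, floor 4 mm above the table, 18 mm ridge between. Origin: centre of its underside; +x points to its back, where the cover is hinged; the front (-x) roughly faces the robot and has a block with a sprung roller catch, 44 mm wide, 36 mm high, 58 to 73 mm before the origin
- carrier_b_slot0 (a point): centre of the floor of the recess on the +y side, 45 mm from the carrier's centre; takes one pot
- carrier_b_slot1 (a point): centre of the floor of the recess on the -y side, 45 mm from the carrier's centre; takes one pot
- carrier_b_lid (a joint): angle of its cover, a white hood with a clear top, 100 x 194 x 36 mm: 0 = shut, 1.85 = wide open, leaning back. Hinge line: 50 mm behind the carrier's origin, 14 mm up, along its y; damped, free. Pushed forward from behind past about 1.0 rad it falls slowly and rests ajar on the catch at about 0.11 rad, 11 mm too high at the front
- carrier_b_lid_press (a point): where to press: on top of the cover, mid-width, 10 mm behind its front edge; moves with it. Shut, it lies 40 mm before the carrier's origin and 50 mm above the table. Resistance peaks at about 7 to 11 N, then gives way and the cover snaps to 0 on a hard stop and stays; released before the peak it stays ajar. A 60 mm wide lip juts 16 mm beyond the front edge; open, its tip stands 130 mm high
- label_roll: bystander: roll of labels, 68 mm across, 35 mm high; origin under its centre
- stapler: bystander: stapler, 30x128x51 mm; origin under its centre

How it is judged (in metres and radians):
On the way, in this order (a step that is already met when the one before it is completed fails the run):
1. every empty pot present stands upright on the mat and every pot of nuts in a recess, let go ((horizontal distance between pot0_center and carrier_a_slot0 below 0.03 m or horizontal distance between pot0_center and carrier_a_slot1 below 0.03 m or horizontal distance between pot0_center and carrier_b_slot0 below 0.03 m or horizontal distance between pot0_center and carrier_b_slot1 below 0.03 m) and height (world z) of each of pot0_center, pot1_center, pot2_center below 0.028 m and angle between each of pot0_center, pot1_center, pot2_center, empty0_center, empty1_center's own z axis and vertical below 0.15 rad and (horizontal distance between pot1_center and carrier_a_slot0 below 0.03 m or horizontal distance between pot1_center and carrier_a_slot1 below 0.03 m or horizontal distance between pot1_center and carrier_b_slot0 below 0.03 m or horizontal distance between pot1_center and carrier_b_slot1 below 0.03 m) and (horizontal distance between pot2_center and carrier_a_slot0 below 0.03 m or horizontal distance between pot2_center and carrier_a_slot1 below 0.03 m or horizontal distance between pot2_center and carrier_b_slot0 below 0.03 m or horizontal distance between pot2_center and carrier_b_slot1 below 0.03 m) and x of empty0_center in the frame of mat between -0.055 and 0.055 m and y of empty0_center in the frame of mat between -0.1 and 0.1 m and height (world z) of each of empty0_center, empty1_center below 0.024 m and x of empty1_center in the frame of mat between -0.055 and 0.055 m and y of empty1_center in the frame of mat between -0.1 and 0.1 m and linear speed of each of pot0, pot1, pot2, empty0, empty1 below 0.02 m/s and contact force between each of the arm, the fingers and pot0 below 0.1 N and contact force between each of the arm, the fingers and pot1 below 0.1 N and contact force between each of the arm, the fingers and pot2 below 0.1 N and contact force between each of the arm, the fingers and empty0 below 0.1 N and contact force between each of the arm, the fingers and empty1 below 0.1 N), for 0.3 s.
2. both covers have snapped shut (value of joint each of carrier_a_lid, carrier_b_lid below 0.03 rad), for 0.2 s.
At the end, for the whole second after the job is handed in: every empty pot present stands on the mat (centre over it) and every pot of nuts in a recess (centre within 30 mm of the recess's centre), all upright within 0.15 rad and at rest; both covers are shut (angle below 0.03 rad) (all of step 2 and (horizontal distance between pot0_center and carrier_a_slot0 below 0.03 m or horizontal distance between pot0_center and carrier_a_slot1 below 0.03 m or horizontal distance between pot0_center and carrier_b_slot0 below 0.03 m or horizontal distance between pot0_center and carrier_b_slot1 below 0.03 m) and height (world z) of each of pot0_center, pot1_center, pot2_center below 0.028 m and angle between each of pot0_center, pot1_center, pot2_center, empty0_center, empty1_center's own z axis and vertical below 0.15 rad and (horizontal distance between pot1_center and carrier_a_slot0 below 0.03 m or horizontal distance between pot1_center and carrier_a_slot1 below 0.03 m or horizontal distance between pot1_center and carrier_b_slot0 below 0.03 m or horizontal distance between pot1_center and carrier_b_slot1 below 0.03 m) and (horizontal distance between pot2_center and carrier_a_slot0 below 0.03 m or horizontal distance between pot2_center and carrier_a_slot1 below 0.03 m or horizontal distance between pot2_center and carrier_b_slot0 below 0.03 m or horizontal distance between pot2_center and carrier_b_slot1 below 0.03 m) and x of empty0_center in the frame of mat between -0.055 and 0.055 m and y of empty0_center in the frame of mat between -0.1 and 0.1 m and height (world z) of each of empty0_center, empty1_center below 0.024 m and x of empty1_center in the frame of mat between -0.055 and 0.055 m and y of empty1_center in the frame of mat between -0.1 and 0.1 m and linear speed of each of pot0, pot1, pot2, empty0, empty1 below 0.02 m/s); the robot touches nothing.
It fails at once if a cover is pressed far too hard (over 40 N) (contact force between any of the arm, the fingers and carrier_a above 40 N or contact force between any of the arm, the fingers and carrier_b above 40 N).
It fails at once if a bystander (label roll, stapler) is shifted more than 30 mm (distance of any of label_roll, stapler from where it was at the start of the episode above 0.03 m).
Of pot0, pot1, pot2 only 2 to 3 are there at a start; the rules pass over those that are not, and their reading is None.
Of empty0, empty1 only 1 to 2 are there at a start; the rules pass over those that are not, and their reading is None.
At some moment in a run one of pot0, pot1, pot2, empty0, empty1 may be knocked a few centimetres aside while the robot is not near it.
It also fails if it takes over 210 s, if anything falls off the work surface, if the arm or the gripper's body presses on something with over 40 N, if the wrist force passes 120 N, or if a joint passes its speed limit or range.

### The arm

A 7-joint arm with a two-finger parallel gripper is mounted at the origin on the work surface; the furniture and walls round the work are solid. World frame = base frame: x ahead of the robot, y to its left, z up, the work surface at z = 0. Lengths are in mm, angles in rad, forces in N, time in s.
With the tool pointing down it reaches from about 425 to 1025 mm from the base axis. Payload 9.4 kg.
Tool frame: the origin (TCP) lies on the centre line of the jaws, within the pads' length; the fingertips stand 8 mm ahead of it and the grasp point (between the pads) lies 11 mm behind it; z points along the fingers, y is the direction in which the jaws open and shut (so a half turn about z gives the same grasp; the last joint's range is limited). The gripper opens to 93 mm and grips with 3 to 60 N. Pads are 15 mm wide; open, the fingers measure 128 mm over their backs; the gripper's body (75 mm by 188 mm) begins 65 mm behind the grasp point.
Start: joints at [-1.248, 0.599, -0.003, 1.599, 0.002, 0.943, -0.08], TCP at [282.199, 667.823, 226.618] pointing down, gripper open.
Joint ranges: [-2.57, 2.57], [-0.35, 1.97], [-1.29, 1.29], [0.11, 2.56], [-1.05, 4.19], [0.11, 1.86], [-2.63, 2.63]. Speed limits (rad/s): [2.22, 2.22, 3.01, 3.01, 3.14, 3.14, 3.14].

### API

Orientations are given as a 3x3 rotation matrix whose columns are the frame's x, y, z axes.
In Python, from rig import bot gives the robot as it stands.
- The arm moves only by the tool play_rows, never from a script. Its argument "series" is a list of rows, each an object of numbers: "x", "y", "z": the shift along the world's x, y, z in m; "rx", "ry", "rz": the turn, a rotation vector about the world's x, y, z in rad. A call has 1 to 5 rows; each row is the pose to reach, as a shift and turn from the pose measured when the call began; what a row does not reach only later rows make up. A row lasts 1/12 s, in which the tool goes at most 41.7 mm and 7.16 degrees, less where a joint would pass 70% of its speed; a pose out of reach is approached as far as the arm can. A call with a gripper value outside its range is refused whole. "gripper" is the closure, from 0 (fully open) to 1 (shut), set as the call begins (left out, the last holds). The fingers move at their own pace and stop on an object; "newtons" is the grip in N (left out, the last holds). Time passes only in rows, so rows that repeat a pose let the fingers close. It gives the time, the measured TCP pose, the force and the opening at its end, in the units of the state.
- bot.read_state(): the state, without advancing time (a new reading comes with each control period).
- bot.grab_frame(name): name is "side" or "top"; returns a dict with "pixels" (400x640x3 uint8, red, green, blue), "K" (3x3 intrinsics, pixels), "R" (3x3) and "t" (3): a world point X has camera coordinates R X + t. Camera axes: x right, y down, z forward; pixel columns grow to the right and rows downward; lengths in mm; the calibration is good to about 2 mm. A picture is of the moment at which its call begins. There is no depth.
- bot.close_job(): hands the job in, once; it reports no verdict.
Trained networks look in a picture, given as the dict that the camera call returned (one of the last four; its "shot" number tells which), for a name from the list of things; names that differ only in an ending like _2 or _b are one class to them, and where a whole thing is asked for, a point or a joint stands for the part that bears it (a point fixed in the world has none). Each returns a list of dicts, best first, with "conf" (0 to 1); they miss things now and then, are a little off and sometimes report something else, mostly with a low value. They report only what shows in the picture. A call takes as long as a camera call.
- bot.search_frame(picture, name): "rect" ([centre column, centre row, width, height] in pixels, round what is visible of it).
- bot.silhouettes(picture, name): "pixels" (400x640 bool, what is visible of it) and "rect" ([centre column, centre row, width, height] in pixels, round what is visible of it).
The state is a dict: "time_s": time; "joint_pos": joint angles; "qd": joint speeds; "tau": joint torques, N m; "position": TCP position; "tcp_rot": TCP orientation; "contact_force": force on the tool from outside, world axes, zero at the start; "moment": the same for the moment, N m; "finger_gap": finger opening in mm.
Only numpy, scipy, OpenCV 4.12 (cv2) and the standard library are available. Lean on these libraries where they do the work, as an engineer would, in place of code of your own. Each camera call takes 0.05 s, during which the arm holds its last target. There are 200 camera calls.

## Working session

There is one attempt and no reset: what is moved stays moved. The work goes in short steps, Python scripts to look and compute and a tool call to move; the robot and the scene stay as the last step left them, time stands still between calls to the robot, and variables do not carry over. Pictures are saved under pics/ and viewed, about 12 in all and at most 16, crops included, and the job is handed in when it is done.

Besides the shell and the picture viewer there is one more tool, called by a JSON object that holds its "name" and its "arguments". play_rows: Moves the arm, as the interface text tells. Its arguments: {"type":"object","properties":{"series":{"type":"array"},"gripper":{"type":"number"},"newtons":{"type":"number"}},"required":["series"]}

```bash
mkdir -p pics; ls
cat > h.py <<'E'
import numpy as np, cv2
from rig import bot
def ray(f,u,v):
    R=np.array(f["R"]);t=np.array(f["t"]);K=np.array(f["K"])
    d=R.T@np.linalg.inv(K)@np.array([u,v,1.0]);c=-R.T@t
    return c,d
def onz(f,u,v,z):
    c,d=ray(f,u,v);return c+d*(z-c[2])/d[2]
def proj(f,X):
    p=np.array(f["K"])@(np.array(f["R"])@np.array(X,float)+np.array(f["t"]));return p[:2]/p[2]
def save(f,n,crop=None,s=1):
    im=f["pixels"][:,:,::-1]
    if crop: im=im[crop[1]:crop[3],crop[0]:crop[2]]
    cv2.imwrite("pics/"+n,cv2.resize(im,None,fx=s,fy=s,interpolation=cv2.INTER_CUBIC))
E
python3 - <<'E'
from h import *
s=bot.read_state();print({k:np.round(v,3).tolist() for k,v in s.items()})
for n in("top","side"):
    f=bot.grab_frame(n);save(f,n+"0.png")
    print(n,np.round(f["K"],1).tolist(),np.round(-np.array(f["R"]).T@f["t"]).tolist())
    for o in("pot0","empty0","mat","carrier_a","carrier_a_lid","label_roll","stapler"):
        print(o,[(round(d["conf"],2),np.round(d["rect"]).astype(int).tolist(),onz(f,d["rect"][0],d["rect"][1],15).round().tolist()[:2]) for d in bot.search_frame(f,o)])
E
```

```text
pics
{'time_s': 0.0, 'joint_pos': [-1.248, 0.6, -0.003, 1.6, 0.002, 0.943, -0.08], 'qd': [-0.001, 0.003, 0.0, -0.001, 0.0, 0.001, -0.002], 'tau': [0.0, -76.508, 1.497, -25.235, -0.053, 0.017, 0.0], 'position': [282.024, 667.378, 225.746], 'tcp_rot': [[-0.921, 0.389, -0.0], [0.389, 0.921, -0.001], [-0.0, -0.002, -1.0]], 'contact_force': [-0.146, 0.429, -0.805], 'moment': [0.067, -0.078, 0.003], 'finger_gap': 93.249}
top [[372.3, 0.0, 318.6], [0.0, 372.3, 202.8], [0.0, 0.0, 1.0]] [405.0, -25.0, 949.0]
pot0 [(0.87, [380, 224, 25, 25], [441.0, -169.0]), (0.84, [267, 223, 28, 28], [448.0, 114.0]), (0.79, [317, 222, 24, 28], [448.0, -11.0])]
empty0 [(0.71, [346, 171, 28, 27], [576.0, -88.0])]
mat [(0.8, [432, 159, 81, 43], [603.0, -307.0])]
carrier_a [(0.73, [206, 181, 105, 96], [558.0, 269.0]), (0.72, [328, 157, 86, 88], [613.0, -44.0])]
carrier_a_lid [(0.77, [199, 163, 93, 55], [604.0, 287.0])]
label_roll [(0.88, [248, 265, 27, 26], [344.0, 162.0])]
stapler [(0.58, [409, 185, 53, 22], [537.0, -247.0])]
side [[477.2, 0.0, 316.4], [0.0, 477.2, 208.5], [0.0, 0.0, 1.0]] [8.0, -899.0, 931.0]
pot0 [(0.83, [279, 197, 21, 21], [447.0, 112.0]), (0.69, [300, 221, 25, 18], [451.0, -11.0]), (0.62, [325, 250, 20, 16], [455.0, -146.0])]
empty0 [(0.61, [269, 162, 21, 18], [496.0, 288.0]), (0.3, [420, 269, 58, 56], [631.0, -322.0]), (0.19, [288, 157, 77, 68], [565.0, 287.0])]
mat [(0.94, [421, 272, 57, 58], [627.0, -331.0]), (0.24, [243, 199, 22, 19], [348.0, 157.0])]
carrier_a [(0.84, [288, 158, 78, 70], [564.0, 281.0]), (0.84, [357, 200, 87, 82], [640.0, -16.0])]
carrier_a_lid [(0.64, [300, 145, 51, 57], [634.0, 327.0])]
label_roll [(0.8, [243, 201, 22, 19], [347.0, 150.0]), (0.46, [349, 220, 22, 18], [573.0, -76.0])]
stapler []
```

Run:
```python
import cv2
a=cv2.imread("pics/top0.png")[90:310,130:500];b=cv2.imread("pics/side0.png")[90:320,210:480]
cv2.imwrite("pics/t0c.png",cv2.resize(a,None,fx=2.1,fy=2.1,interpolation=cv2.INTER_CUBIC))
cv2.imwrite("pics/s0c.png",cv2.resize(b,None,fx=2.5,fy=2.5,interpolation=cv2.INTER_CUBIC))
```

```text
(no output)
```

View pics/t0c.png

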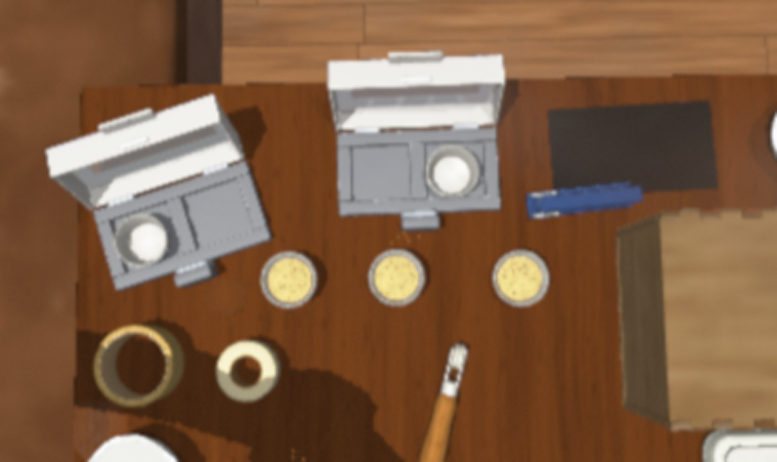

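View pics/s0c.png

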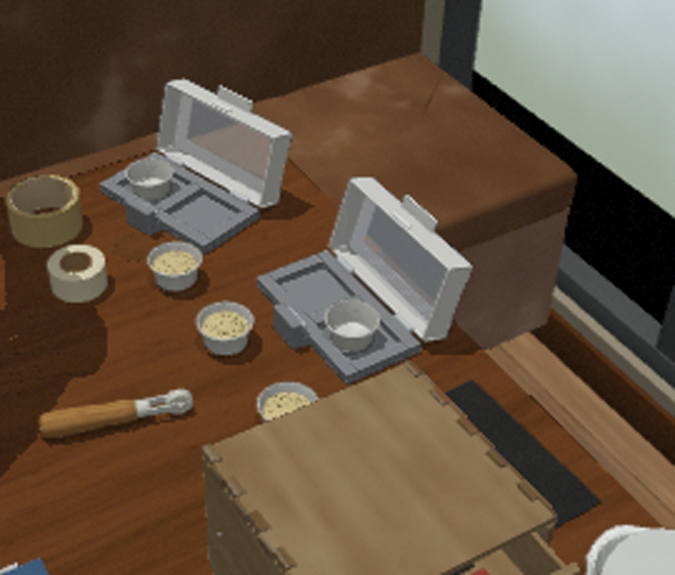

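Both carriers have one empty pot: left at crop (143,240), middle at (453,171). The three nut pots are in a row at about (289,279), (397,277) and (520,278). The stapler sits at the mat's front edge. Next I'll measure accurately and check the model by overlaying it.

```bash
cat >> h.py <<'E'
def pots(f,name,z):
    out=[]
    for d in bot.silhouettes(f,name):
        if d["conf"]<0.4: continue
        m=d["pixels"].astype(np.uint8)
        c,_=cv2.findContours(m,cv2.RETR_EXTERNAL,cv2.CHAIN_APPROX_NONE)
        c=max(c,key=cv2.contourArea);h=cv2.convexHull(c)
        (u,v),(a,b),_=cv2.fitEllipse(h) if len(h)>5 else cv2.minAreaRect(h)
        out.append((round(d["conf"],2),onz(f,u,v,z)[:2].round(1).tolist(),round(a),round(b)))
    return out
E
python3 - <<'E'
from h import *
f=bot.grab_frame("top")
print("nut",pots(f,"pot0",33)); print("empty",pots(f,"empty0",34)); print("roll",pots(f,"label_roll",35)); print("stapler",pots(f,"stapler",40))
P=lambda c,z:onz(f,130+(c[0]+.5)/2.1-.5,90+(c[1]+.5)/2.1-.5,z)[:2]
print("mat",[P(c,3).round() for c in((549,110),(710,101),(717,187),(554,192))])
im=f["pixels"][:,:,::-1]
res={}
for n,fl,fr in(("M",(340,214),(499,207)),("L",(118,290),(269,240))):
    a,b=P(fl,14),P(fr,14); d=(a-b);yaw=np.arctan2(-d[0],d[1]); ex=np.array([np.cos(yaw),np.sin(yaw)])
    c=(a+b)/2+50*ex; res[n]=(c,yaw); print(n,np.linalg.norm(d),c.round(1),yaw.round(3))
S=4; big=cv2.resize(im[110:250,140:380],None,fx=3.3,fy=3.3,interpolation=cv2.INTER_CUBIC)
def poly(c,yaw,pts,z,col):
    R=np.array([[np.cos(yaw),-np.sin(yaw)],[np.sin(yaw),np.cos(yaw)]])
    q=[(proj(f,[*(c+R@np.array(p)),z])-[140,110]+.5)*3.3-.5 for p in pts]
    cv2.polylines(big,[np.int32(np.round(q))],True,col,1)
for c,y in res.values():
    poly(c,y,[(-50,-97),(50,-97),(50,97),(-50,97)],14,(0,0,255))
    for s in(45,-45): poly(c,y,[(-34,s-36),(34,s-36),(34,s+36),(-34,s+36)],14,(0,255,0))
    poly(c,y,[(-73,-22),(-58,-22),(-58,22),(-73,22)],36,(255,0,0))
cv2.imwrite("pics/ov1.png",big)
E
```

```text
nut [(0.92, [445.6, -161.6], 26, 26), (0.92, [448.4, 109.7], 24, 25), (0.91, [449.4, -15.7], 26, 27)]
empty [(0.75, [497.6, 285.9], 24, 25), (0.68, [572.5, -83.7], 23, 24)]
roll [(0.98, [343.3, 157.5], 26, 31)]
stapler [(0.79, [535.5, -232.6], 16, 61)]
mat [array([ 652., -208.]), array([ 659., -406.]), array([ 552., -408.]), array([ 549., -210.])]
M 191.70937420085824 [578.3 -43.9] 0.025
L 189.92339900416277 [515.3 242. ] 0.304
```

View pics/ov1.png

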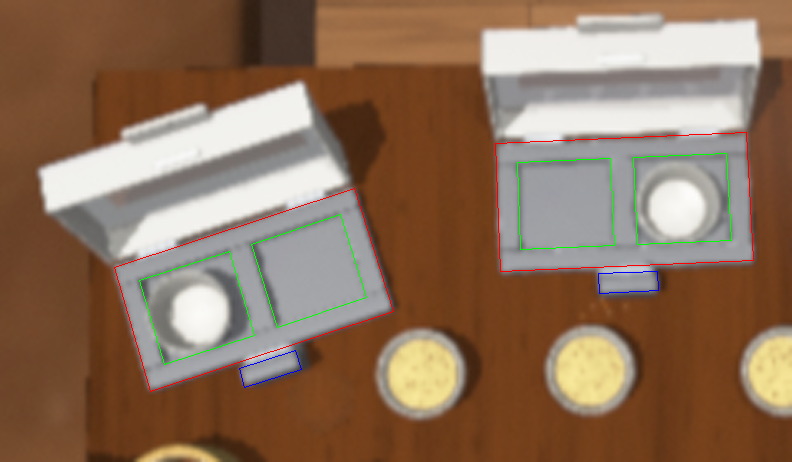

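View pics/top0.png

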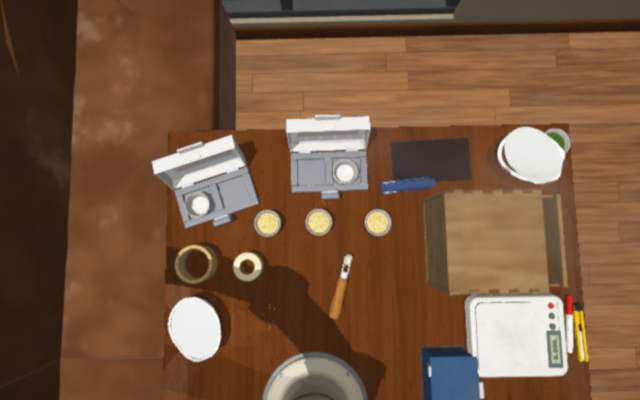

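The overlay fits both trays. Middle carrier: (578,-44), yaw 0.025. Left carrier: (515,242), yaw 0.304. First I'll take the left empty, at about (498,286).

{"name": "play_rows", "arguments": {"series": [{"x": 0.02, "y": -0.035, "z": 0.003, "rz": 0.12}, {"x": 0.04, "y": -0.07, "z": 0.003, "rz": 0.24}, {"x": 0.06, "y": -0.104, "z": 0.003, "rz": 0.36}, {"x": 0.08, "y": -0.139, "z": 0.003, "rz": 0.48}, {"x": 0.099, "y": -0.174, "z": 0.003, "rz": 0.6}], "gripper": 0.18, "newtons": 15}}

```text
invalid input at $.series[0]: expected keys x, y, z, rx, ry, rz
```

{"name": "play_rows", "arguments": {"series": [{"x": 0.02, "y": -0.035, "rz": 0.1}, {"x": 0.04, "y": -0.07, "rz": 0.1}, {"x": 0.06, "y": -0.104, "rz": 0.1}, {"x": 0.08, "y": -0.139, "rz": 0.1}, {"x": 0.099, "y": -0.174, "rz": 0.1}]}}

```text
invalid input at $.series[0]: expected keys x, y, z, rx, ry, rz
```

All keys are needed.

{"name": "play_rows", "arguments": {"series": [{"x": 0.02, "y": -0.035, "z": 0.003, "rx": 0, "ry": 0, "rz": 0.12}, {"x": 0.04, "y": -0.07, "z": 0.003, "rx": 0, "ry": 0, "rz": 0.24}, {"x": 0.06, "y": -0.104, "z": 0.003, "rx": 0, "ry": 0, "rz": 0.36}, {"x": 0.08, "y": -0.139, "z": 0.003, "rx": 0, "ry": 0, "rz": 0.48}, {"x": 0.099, "y": -0.174, "z": 0.003, "rx": 0, "ry": 0, "rz": 0.6}], "gripper": 0.18, "newtons": 15}}

```text
time_s: 1.47
position: [382.0, 492.2, 229.7]
tcp_rot: [[-0.979, -0.205, 0.001], [-0.205, 0.979, 0.0], [-0.001, -0.0, -1.0]]
contact_force: [0.8, -0.4, 0.2]
finger_gap: 76.7
```

{"name": "play_rows", "arguments": {"series": [{"x": 0.099, "y": -0.174, "z": 0, "rx": 0, "ry": 0, "rz": 0.1}, {"x": 0.099, "y": -0.174, "z": 0, "rx": 0, "ry": 0, "rz": 0.1}, {"x": 0.099, "y": -0.174, "z": 0, "rx": 0, "ry": 0, "rz": 0.1}, {"x": 0.099, "y": -0.174, "z": 0, "rx": 0, "ry": 0, "rz": 0.1}, {"x": 0.099, "y": -0.174, "z": 0, "rx": 0, "ry": 0, "rz": 0.1}]}}

```text
time_s: 1.88
position: [482.4, 315.2, 229.9]
tcp_rot: [[-0.954, -0.3, 0.001], [-0.3, 0.954, -0.0], [-0.001, -0.001, -1.0]]
contact_force: [0.3, -0.2, -0.0]
finger_gap: 76.0
```

{"name": "play_rows", "arguments": {"series": [{"x": 0.016, "y": -0.029, "z": 0, "rx": 0, "ry": 0, "rz": 0}, {"x": 0.016, "y": -0.029, "z": -0.04, "rx": 0, "ry": 0, "rz": 0}, {"x": 0.016, "y": -0.029, "z": -0.08, "rx": 0, "ry": 0, "rz": 0}, {"x": 0.016, "y": -0.029, "z": -0.12, "rx": 0, "ry": 0, "rz": 0}, {"x": 0.016, "y": -0.029, "z": -0.15, "rx": 0, "ry": 0, "rz": 0}]}}

```text
time_s: 2.3
position: [498.1, 285.4, 77.8]
tcp_rot: [[-0.954, -0.299, 0.001], [-0.299, 0.954, -0.0], [-0.0, -0.001, -1.0]]
contact_force: [0.0, -0.4, -0.2]
finger_gap: 76.2
```

{"name": "play_rows", "arguments": {"series": [{"x": 0, "y": 0, "z": -0.02, "rx": 0, "ry": 0, "rz": 0}, {"x": 0, "y": 0, "z": -0.04, "rx": 0, "ry": 0, "rz": 0}, {"x": 0, "y": 0, "z": -0.053, "rx": 0, "ry": 0, "rz": 0}, {"x": 0, "y": 0, "z": -0.053, "rx": 0, "ry": 0, "rz": 0}]}}

```text
time_s: 2.63
position: [497.9, 285.3, 23.3]
tcp_rot: [[-0.954, -0.299, -0.0], [-0.299, 0.954, -0.001], [0.001, -0.001, -1.0]]
contact_force: [-0.1, -0.6, 1.6]
finger_gap: 76.4
```

{"name": "play_rows", "arguments": {"series": [{"x": 0, "y": 0, "z": 0, "rx": 0, "ry": 0, "rz": 0}, {"x": 0, "y": 0, "z": 0, "rx": 0, "ry": 0, "rz": 0}, {"x": 0, "y": 0, "z": 0, "rx": 0, "ry": 0, "rz": 0}, {"x": 0, "y": 0, "z": 0, "rx": 0, "ry": 0, "rz": 0}, {"x": 0, "y": 0, "z": 0, "rx": 0, "ry": 0, "rz": 0}], "gripper": 1}}

```text
time_s: 3.05
position: [498.1, 285.4, 23.5]
tcp_rot: [[-0.954, -0.299, -0.0], [-0.299, 0.954, -0.001], [0.0, -0.001, -1.0]]
contact_force: [0.0, 0.8, -0.5]
finger_gap: 59.6
```

{"name": "play_rows", "arguments": {"series": [{"x": 0, "y": 0, "z": 0.02, "rx": 0, "ry": 0, "rz": 0}, {"x": 0, "y": 0, "z": 0.05, "rx": 0, "ry": 0, "rz": 0}, {"x": 0, "y": 0, "z": 0.09, "rx": 0, "ry": 0, "rz": 0}, {"x": 0, "y": 0, "z": 0.13, "rx": 0, "ry": 0, "rz": 0}, {"x": 0, "y": 0, "z": 0.17, "rx": 0, "ry": 0, "rz": 0}]}}

```text
time_s: 3.47
position: [497.6, 285.1, 195.4]
tcp_rot: [[-0.954, -0.299, -0.001], [-0.299, 0.954, -0.001], [0.001, -0.001, -1.0]]
contact_force: [0.4, 0.6, -1.0]
finger_gap: 59.6
```

{"name": "play_rows", "arguments": {"series": [{"x": 0.005, "y": -0.03, "z": 0.03, "rx": 0, "ry": 0, "rz": -0.06}, {"x": 0.013, "y": -0.07, "z": 0.04, "rx": 0, "ry": 0, "rz": -0.12}, {"x": 0.02, "y": -0.11, "z": 0.04, "rx": 0, "ry": 0, "rz": -0.18}, {"x": 0.027, "y": -0.15, "z": 0.04, "rx": 0, "ry": 0, "rz": -0.24}, {"x": 0.034, "y": -0.19, "z": 0.04, "rx": 0, "ry": 0, "rz": -0.28}]}}

```text
time_s: 3.88
position: [531.6, 93.1, 236.3]
tcp_rot: [[-1.0, -0.021, 0.001], [-0.021, 1.0, -0.001], [-0.001, -0.001, -1.0]]
contact_force: [0.9, -0.1, -1.0]
finger_gap: 60.2
```

{"name": "play_rows", "arguments": {"series": [{"x": 0.007, "y": -0.04, "z": 0, "rx": 0, "ry": 0, "rz": 0}, {"x": 0.014, "y": -0.08, "z": 0, "rx": 0, "ry": 0, "rz": 0}, {"x": 0.021, "y": -0.12, "z": 0, "rx": 0, "ry": 0, "rz": 0}, {"x": 0.028, "y": -0.16, "z": 0, "rx": 0, "ry": 0, "rz": 0}, {"x": 0.035, "y": -0.2, "z": 0, "rx": 0, "ry": 0, "rz": 0}]}}

```text
time_s: 4.3
position: [566.3, -109.0, 236.7]
tcp_rot: [[-1.0, -0.021, 0.001], [-0.021, 1.0, -0.001], [-0.001, -0.001, -1.0]]
contact_force: [0.1, -0.3, -0.9]
finger_gap: 59.5
```

{"name": "play_rows", "arguments": {"series": [{"x": 0.007, "y": -0.04, "z": 0, "rx": 0, "ry": 0, "rz": 0}, {"x": 0.014, "y": -0.08, "z": 0, "rx": 0, "ry": 0, "rz": 0}, {"x": 0.021, "y": -0.12, "z": 0, "rx": 0, "ry": 0, "rz": 0}, {"x": 0.028, "y": -0.16, "z": 0, "rx": 0, "ry": 0, "rz": 0}, {"x": 0.035, "y": -0.2, "z": 0, "rx": 0, "ry": 0, "rz": 0}]}}

```text
time_s: 4.72
position: [601.1, -311.0, 236.9]
tcp_rot: [[-1.0, -0.021, 0.001], [-0.021, 1.0, -0.001], [-0.001, -0.001, -1.0]]
contact_force: [1.2, -0.4, -0.5]
finger_gap: 59.6
```

{"name": "play_rows", "arguments": {"series": [{"x": 0.007, "y": -0.035, "z": 0, "rx": 0, "ry": 0, "rz": 0}, {"x": 0.007, "y": -0.061, "z": -0.02, "rx": 0, "ry": 0, "rz": 0}, {"x": 0.007, "y": -0.061, "z": -0.06, "rx": 0, "ry": 0, "rz": 0}, {"x": 0.007, "y": -0.061, "z": -0.1, "rx": 0, "ry": 0, "rz": 0}, {"x": 0.007, "y": -0.061, "z": -0.14, "rx": 0, "ry": 0, "rz": 0}]}}

```text
time_s: 5.13
position: [607.7, -372.9, 95.8]
tcp_rot: [[-1.0, -0.019, 0.002], [-0.019, 1.0, -0.001], [-0.002, -0.001, -1.0]]
contact_force: [-0.2, -0.4, -0.6]
finger_gap: 60.0
```

{"name": "play_rows", "arguments": {"series": [{"x": 0, "y": 0, "z": -0.03, "rx": 0, "ry": 0, "rz": 0}, {"x": 0, "y": 0, "z": -0.055, "rx": 0, "ry": 0, "rz": 0}, {"x": 0, "y": 0, "z": -0.066, "rx": 0, "ry": 0, "rz": 0}, {"x": 0, "y": 0, "z": -0.071, "rx": 0, "ry": 0, "rz": 0}, {"x": 0, "y": 0, "z": -0.071, "rx": 0, "ry": 0, "rz": 0}]}}

```text
time_s: 5.55
position: [607.6, -372.8, 24.4]
tcp_rot: [[-1.0, -0.019, 0.002], [-0.019, 1.0, -0.001], [-0.002, -0.001, -1.0]]
contact_force: [0.7, 0.5, -1.2]
finger_gap: 59.8
```

Run:
```python
from h import *
s=bot.read_state();print(s["position"],s["contact_force"],s["finger_gap"])
f=bot.grab_frame("side");save(f,"s1.png",(330,180,530,340),3)
f=bot.grab_frame("top");print(pots(f,"empty0",33),pots(f,"pot0",33))
```

```text
[ 607.60302164 -372.78534417   24.44886455] [ 0.71246205  0.46960962 -1.18631791] 59.79835987199547
[(0.72, [587.0, -380.3], 7, 17), (0.7, [573.4, -84.4], 25, 25), (0.64, [671.7, -44.8], 40, 101)] [(0.87, [445.0, -161.6], 26, 26), (0.85, [448.6, 109.7], 24, 25), (0.79, [448.9, -15.8], 25, 26)]
```

View pics/s1.png

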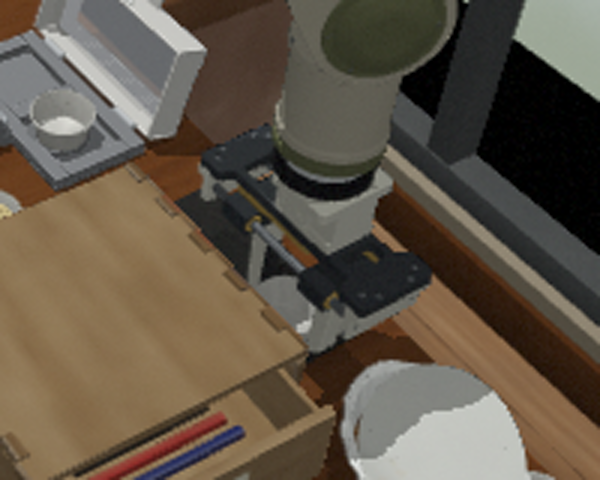

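The pot is upright in the jaws over the mat, around crop (288,297). I'll release it, rise and go to the middle empty at (573,-84).

{"name": "play_rows", "arguments": {"series": [{"x": 0, "y": 0, "z": -0.001, "rx": 0, "ry": 0, "rz": 0}, {"x": 0, "y": 0, "z": -0.001, "rx": 0, "ry": 0, "rz": 0}, {"x": 0, "y": 0, "z": -0.001, "rx": 0, "ry": 0, "rz": 0}, {"x": 0, "y": 0, "z": -0.001, "rx": 0, "ry": 0, "rz": 0}], "gripper": 0.16}}

```text
time_s: 6.08
position: [609.0, -373.6, 26.4]
tcp_rot: [[-1.0, -0.019, 0.006], [-0.019, 1.0, -0.003], [-0.006, -0.003, -1.0]]
contact_force: [0.7, -0.1, 0.0]
finger_gap: 77.0
```

{"name": "play_rows", "arguments": {"series": [{"x": 0, "y": 0, "z": 0.02, "rx": 0, "ry": 0, "rz": 0}, {"x": 0, "y": 0, "z": 0.06, "rx": 0, "ry": 0, "rz": 0}, {"x": 0, "y": 0, "z": 0.1, "rx": 0, "ry": 0, "rz": 0}, {"x": 0, "y": 0, "z": 0.14, "rx": 0, "ry": 0, "rz": 0}, {"x": 0, "y": 0, "z": 0.18, "rx": 0, "ry": 0, "rz": 0}]}}

```text
time_s: 6.5
position: [608.6, -373.5, 208.3]
tcp_rot: [[-1.0, -0.019, 0.005], [-0.019, 1.0, -0.003], [-0.005, -0.003, -1.0]]
contact_force: [1.9, -1.0, -1.5]
finger_gap: 77.9
```

{"name": "play_rows", "arguments": {"series": [{"x": -0.005, "y": 0.04, "z": 0.0, "rx": 0, "ry": 0, "rz": 0}, {"x": -0.01, "y": 0.08, "z": 0, "rx": 0, "ry": 0, "rz": 0}, {"x": -0.015, "y": 0.12, "z": 0, "rx": 0, "ry": 0, "rz": 0}, {"x": -0.02, "y": 0.16, "z": 0, "rx": 0, "ry": 0, "rz": 0}, {"x": -0.025, "y": 0.2, "z": 0, "rx": 0, "ry": 0, "rz": 0}]}}

```text
time_s: 6.92
position: [583.0, -171.8, 208.7]
tcp_rot: [[-1.0, -0.019, 0.006], [-0.019, 1.0, -0.003], [-0.006, -0.003, -1.0]]
contact_force: [1.6, -0.0, 0.1]
finger_gap: 77.9
```

{"name": "play_rows", "arguments": {"series": [{"x": -0.005, "y": 0.04, "z": 0.0, "rx": 0, "ry": 0, "rz": 0}, {"x": -0.01, "y": 0.088, "z": 0, "rx": 0, "ry": 0, "rz": 0}, {"x": -0.01, "y": 0.088, "z": -0.03, "rx": 0, "ry": 0, "rz": 0}, {"x": -0.01, "y": 0.088, "z": -0.06, "rx": 0, "ry": 0, "rz": 0}, {"x": -0.01, "y": 0.088, "z": -0.08, "rx": 0, "ry": 0, "rz": 0}]}}

```text
time_s: 7.33
position: [572.5, -82.1, 127.4]
tcp_rot: [[-1.0, -0.022, 0.006], [-0.022, 1.0, -0.003], [-0.006, -0.003, -1.0]]
contact_force: [-0.3, -0.8, -0.5]
finger_gap: 78.3
```

Run:
```python
from h import *
s=bot.read_state();print(s["position"],s["contact_force"],s["finger_gap"])
f=bot.grab_frame("top");print(pots(f,"empty0",33),pots(f,"pot0",33))
```

```text
[572.4944206  -82.06494672 127.40545979] [-0.2648998  -0.79706525 -0.53727884] 78.30178094745679
[(0.96, [609.6, -373.6], 20, 23)] [(0.79, [447.0, 110.3], 25, 26), (0.71, [605.9, 4.1], 54, 102), (0.62, [448.3, -15.6], 25, 26), (0.62, [551.3, 264.6], 93, 111)]
```

{"name": "play_rows", "arguments": {"series": [{"x": 0.001, "y": -0.002, "z": -0.04, "rx": 0, "ry": 0, "rz": 0}, {"x": 0.001, "y": -0.002, "z": -0.075, "rx": 0, "ry": 0, "rz": 0}, {"x": 0.001, "y": -0.002, "z": -0.095, "rx": 0, "ry": 0, "rz": 0}, {"x": 0.001, "y": -0.002, "z": -0.103, "rx": 0, "ry": 0, "rz": 0}, {"x": 0.001, "y": -0.002, "z": -0.103, "rx": 0, "ry": 0, "rz": 0}]}}

```text
time_s: 7.9
position: [573.2, -85.9, 24.4]
tcp_rot: [[-1.0, -0.019, 0.002], [-0.019, 1.0, -0.003], [-0.002, -0.003, -1.0]]
contact_force: [0.0, -0.1, 0.3]
finger_gap: 78.2
```

{"name": "play_rows", "arguments": {"series": [{"x": 0, "y": 0, "z": 0, "rx": 0, "ry": 0, "rz": 0}, {"x": 0, "y": 0, "z": 0, "rx": 0, "ry": 0, "rz": 0}, {"x": 0, "y": 0, "z": 0, "rx": 0, "ry": 0, "rz": 0}, {"x": 0, "y": 0, "z": 0, "rx": 0, "ry": 0, "rz": 0}, {"x": 0, "y": 0, "z": 0, "rx": 0, "ry": 0, "rz": 0}], "gripper": 1}}

```text
time_s: 8.32
position: [574.2, -86.1, 26.1]
tcp_rot: [[-1.0, -0.019, 0.005], [-0.019, 1.0, -0.003], [-0.004, -0.003, -1.0]]
contact_force: [-0.1, 0.7, 8.3]
finger_gap: 59.9
```

{"name": "play_rows", "arguments": {"series": [{"x": 0, "y": 0, "z": 0.02, "rx": 0, "ry": 0, "rz": 0}, {"x": 0, "y": 0, "z": 0.05, "rx": 0, "ry": 0, "rz": 0}, {"x": 0, "y": 0, "z": 0.09, "rx": 0, "ry": 0, "rz": 0}, {"x": 0, "y": 0, "z": 0.13, "rx": 0, "ry": 0, "rz": 0}, {"x": 0, "y": 0, "z": 0.15, "rx": 0, "ry": 0, "rz": 0}]}}

```text
time_s: 8.73
position: [575.5, -86.3, 181.2]
tcp_rot: [[-1.0, -0.018, 0.01], [-0.018, 1.0, -0.004], [-0.01, -0.004, -1.0]]
contact_force: [2.2, 0.0, -0.5]
finger_gap: 60.0
```

{"name": "play_rows", "arguments": {"series": [{"x": 0.008, "y": -0.035, "z": 0.02, "rx": 0, "ry": 0, "rz": 0}, {"x": 0.016, "y": -0.075, "z": 0.02, "rx": 0, "ry": 0, "rz": 0}, {"x": 0.024, "y": -0.115, "z": 0.02, "rx": 0, "ry": 0, "rz": 0}, {"x": 0.034, "y": -0.155, "z": 0.02, "rx": 0, "ry": 0, "rz": 0}, {"x": 0.034, "y": -0.16, "z": 0.0, "rx": 0, "ry": 0, "rz": 0}]}}

```text
time_s: 9.15
position: [611.6, -256.3, 185.4]
tcp_rot: [[-1.0, -0.01, 0.018], [-0.01, 1.0, -0.011], [-0.018, -0.011, -1.0]]
contact_force: [-0.2, -0.7, 0.1]
finger_gap: 59.7
```

Run:
```python
from h import *
s=bot.read_state();print({k:np.round(v,3).tolist() for k,v in s.items()})
f=bot.grab_frame("side");save(f,"s2.png",(250,60,560,340),2)
f=bot.grab_frame("top");print(pots(f,"empty0",33),pots(f,"pot0",33))
s=bot.read_state();print({k:np.round(v,3).tolist() for k,v in s.items() if k in("position","tcp_rot","joint_pos")})
```

```text
{'time_s': 9.15, 'joint_pos': [0.342, 0.56, -0.05, 1.802, 0.046, 0.761, 1.848], 'qd': [0.028, 0.309, -0.045, 0.269, 0.017, -0.519, -0.024], 'tau': [-3.383, -71.966, -2.293, -21.678, -0.511, 2.079, 0.85], 'position': [611.587, -256.293, 185.426], 'tcp_rot': [[-1.0, -0.01, 0.018], [-0.01, 1.0, -0.011], [-0.018, -0.011, -1.0]], 'contact_force': [-0.203, -0.725, 0.057], 'moment': [-0.014, -0.042, 0.015], 'finger_gap': 59.653}
[(0.82, [606.2, -371.6], 22, 25), (0.77, [625.4, -299.6], 11, 24)] [(0.82, [446.1, -161.4], 26, 28), (0.81, [447.8, 110.4], 25, 25), (0.6, [448.1, -15.7], 24, 25)]
{'joint_pos': [0.334, 0.562, -0.057, 1.811, 0.044, 0.76, 1.844], 'position': [609.035, -245.602, 181.355], 'tcp_rot': [[-1.0, -0.018, 0.009], [-0.018, 1.0, -0.003], [-0.009, -0.003, -1.0]]}
```

View pics/s2.png

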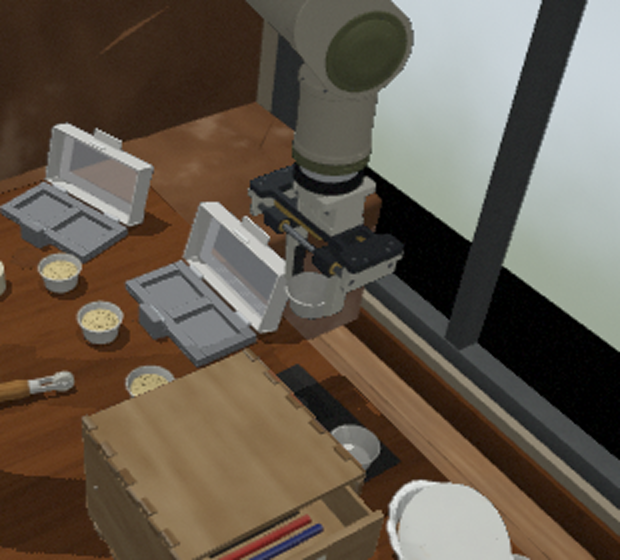

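Both recesses are empty now. The first pot stands on the mat at about crop (355,450) and the second hangs upright in the jaws. I'll lower it at (609,-246).

{"name": "play_rows", "arguments": {"series": [{"x": 0, "y": 0, "z": -0.035, "rx": 0.003, "ry": 0.009, "rz": 0}, {"x": 0, "y": 0, "z": -0.07, "rx": 0.003, "ry": 0.009, "rz": 0}, {"x": 0, "y": 0, "z": -0.1, "rx": 0.003, "ry": 0.009, "rz": 0}, {"x": 0, "y": 0, "z": -0.12, "rx": 0.003, "ry": 0.009, "rz": 0}, {"x": 0, "y": 0, "z": -0.13, "rx": 0.003, "ry": 0.009, "rz": 0}]}}

```text
time_s: 9.77
position: [608.6, -243.1, 49.8]
tcp_rot: [[-1.0, -0.021, -0.002], [-0.021, 1.0, 0.002], [0.002, 0.002, -1.0]]
contact_force: [-1.0, 0.2, -0.1]
finger_gap: 59.5
```

{"name": "play_rows", "arguments": {"series": [{"x": 0, "y": 0, "z": -0.01, "rx": 0, "ry": 0, "rz": 0}, {"x": 0, "y": 0, "z": -0.019, "rx": 0, "ry": 0, "rz": 0}, {"x": 0, "y": 0, "z": -0.024, "rx": 0, "ry": 0, "rz": 0}, {"x": 0, "y": 0, "z": -0.024, "rx": 0, "ry": 0, "rz": 0}, {"x": 0, "y": 0, "z": -0.024, "rx": 0, "ry": 0, "rz": 0}]}}

```text
time_s: 10.18
position: [608.9, -243.2, 26.5]
tcp_rot: [[-1.0, -0.021, -0.001], [-0.021, 1.0, 0.002], [0.001, 0.002, -1.0]]
contact_force: [0.4, 0.0, -0.2]
finger_gap: 59.9
```

{"name": "play_rows", "arguments": {"series": [{"x": 0, "y": 0, "z": -0.0005, "rx": 0, "ry": 0, "rz": 0}, {"x": 0, "y": 0, "z": -0.0005, "rx": 0, "ry": 0, "rz": 0}, {"x": 0, "y": 0, "z": -0.0005, "rx": 0, "ry": 0, "rz": 0}, {"x": 0, "y": 0, "z": -0.0005, "rx": 0, "ry": 0, "rz": 0}], "gripper": 0.16}}

```text
time_s: 10.52
position: [609.2, -243.4, 26.5]
tcp_rot: [[-1.0, -0.021, -0.001], [-0.021, 1.0, 0.001], [0.001, 0.001, -1.0]]
contact_force: [-0.7, -0.2, 0.2]
finger_gap: 77.0
```

{"name": "play_rows", "arguments": {"series": [{"x": 0, "y": 0, "z": 0.02, "rx": 0, "ry": 0, "rz": 0}, {"x": 0, "y": 0, "z": 0.06, "rx": 0, "ry": 0, "rz": 0}, {"x": 0, "y": 0, "z": 0.1, "rx": 0, "ry": 0, "rz": 0}, {"x": 0, "y": 0, "z": 0.14, "rx": 0, "ry": 0, "rz": 0}, {"x": 0, "y": 0, "z": 0.14, "rx": 0, "ry": 0, "rz": 0}]}}

```text
time_s: 10.93
position: [612.6, -244.8, 174.5]
tcp_rot: [[-1.0, -0.02, 0.01], [-0.02, 1.0, -0.002], [-0.01, -0.002, -1.0]]
contact_force: [1.2, -0.7, 1.2]
finger_gap: 78.0
```

{"name": "play_rows", "arguments": {"series": [{"x": -0.035, "y": 0.018, "z": 0, "rx": 0, "ry": 0.01, "rz": 0}, {"x": -0.075, "y": 0.038, "z": 0, "rx": 0, "ry": 0.01, "rz": 0}, {"x": -0.115, "y": 0.06, "z": 0, "rx": 0, "ry": 0.01, "rz": 0}, {"x": -0.15, "y": 0.075, "z": 0, "rx": 0, "ry": 0.01, "rz": 0}, {"x": -0.166, "y": 0.083, "z": 0, "rx": 0, "ry": 0.01, "rz": 0}]}}

```text
time_s: 11.35
position: [441.6, -160.1, 174.5]
tcp_rot: [[-1.0, -0.021, -0.003], [-0.021, 1.0, -0.002], [0.003, -0.001, -1.0]]
contact_force: [-1.3, -0.4, 0.5]
finger_gap: 78.3
```

Run:
```python
from h import *
f=bot.grab_frame("top");print(pots(f,"empty0",33),pots(f,"pot0",33))
s=bot.read_state();print({k:np.round(v,3).tolist() for k,v in s.items() if k in("position","tcp_rot","joint_pos")})
```

```text
[(0.97, [606.9, -372.0], 25, 25), (0.79, [608.9, -241.4], 22, 24)] [(0.72, [447.2, 111.0], 25, 26), (0.66, [447.8, -16.5], 25, 26), (0.51, [455.0, -162.1], 14, 18)]
{'joint_pos': [0.276, 0.381, -0.066, 2.212, 0.051, 0.549, 1.763], 'position': [445.573, -161.386, 175.048], 'tcp_rot': [[-1.0, -0.021, 0.0], [-0.021, 1.0, -0.002], [-0.0, -0.002, -1.0]]}
```

Both empties are on the mat. Now the nut pot at (446,-161.5).

{"name": "play_rows", "arguments": {"series": [{"x": 0, "y": 0, "z": -0.04, "rx": 0, "ry": 0, "rz": 0}, {"x": 0, "y": 0, "z": -0.08, "rx": 0, "ry": 0, "rz": 0}, {"x": 0, "y": 0, "z": -0.11, "rx": 0, "ry": 0, "rz": 0}, {"x": 0, "y": 0, "z": -0.12, "rx": 0, "ry": 0, "rz": 0}, {"x": 0, "y": 0, "z": -0.12, "rx": 0, "ry": 0, "rz": 0}]}}

```text
time_s: 11.92
position: [445.8, -161.5, 52.2]
tcp_rot: [[-1.0, -0.021, -0.003], [-0.021, 1.0, -0.002], [0.003, -0.001, -1.0]]
contact_force: [-0.4, -0.2, 0.5]
finger_gap: 78.1
```

{"name": "play_rows", "arguments": {"series": [{"x": 0, "y": 0, "z": -0.015, "rx": 0, "ry": 0, "rz": 0}, {"x": 0, "y": 0, "z": -0.028, "rx": 0, "ry": 0, "rz": 0}, {"x": 0, "y": 0, "z": -0.033, "rx": 0, "ry": 0, "rz": 0}, {"x": 0, "y": 0, "z": -0.033, "rx": 0, "ry": 0, "rz": 0}]}}

```text
time_s: 12.25
position: [446.6, -161.7, 18.9]
tcp_rot: [[-1.0, -0.021, -0.003], [-0.021, 1.0, -0.002], [0.003, -0.001, -1.0]]
contact_force: [-0.1, -0.1, 0.4]
finger_gap: 77.9
```

{"name": "play_rows", "arguments": {"series": [{"x": 0, "y": 0, "z": 0, "rx": 0, "ry": 0, "rz": 0}, {"x": 0, "y": 0, "z": 0, "rx": 0, "ry": 0, "rz": 0}, {"x": 0, "y": 0, "z": 0, "rx": 0, "ry": 0, "rz": 0}, {"x": 0, "y": 0, "z": 0, "rx": 0, "ry": 0, "rz": 0}, {"x": 0, "y": 0, "z": 0, "rx": 0, "ry": 0, "rz": 0}], "gripper": 1, "newtons": 20}}

```text
time_s: 12.67
position: [447.2, -162.0, 19.7]
tcp_rot: [[-1.0, -0.021, -0.001], [-0.021, 1.0, -0.002], [0.001, -0.002, -1.0]]
contact_force: [0.1, -1.7, 7.5]
finger_gap: 61.8
```

{"name": "play_rows", "arguments": {"series": [{"x": 0, "y": 0, "z": 0.015, "rx": 0, "ry": 0, "rz": 0}, {"x": 0, "y": 0, "z": 0.04, "rx": 0, "ry": 0, "rz": 0}, {"x": 0, "y": 0, "z": 0.07, "rx": 0, "ry": 0, "rz": 0}, {"x": 0, "y": 0, "z": 0.08, "rx": 0, "ry": 0, "rz": 0}, {"x": 0, "y": 0, "z": 0.08, "rx": 0, "ry": 0, "rz": 0}]}}

```text
time_s: 13.08
position: [448.1, -162.4, 102.2]
tcp_rot: [[-1.0, -0.02, 0.003], [-0.02, 1.0, -0.003], [-0.003, -0.003, -1.0]]
contact_force: [1.4, -0.1, -2.0]
finger_gap: 62.0
```

{"name": "play_rows", "arguments": {"series": [{"x": 0.033, "y": 0.017, "z": 0, "rx": 0, "ry": 0, "rz": 0}, {"x": 0.066, "y": 0.035, "z": 0, "rx": 0, "ry": 0, "rz": 0}, {"x": 0.1, "y": 0.052, "z": 0, "rx": 0, "ry": 0, "rz": 0}, {"x": 0.12, "y": 0.063, "z": 0, "rx": 0, "ry": 0, "rz": 0}, {"x": 0.13, "y": 0.069, "z": 0, "rx": 0, "ry": 0, "rz": 0}]}}

```text
time_s: 13.5
position: [580.9, -90.8, 101.0]
tcp_rot: [[-1.0, -0.023, 0.004], [-0.023, 1.0, -0.002], [-0.004, -0.002, -1.0]]
contact_force: [0.7, -0.2, -1.2]
finger_gap: 61.7
```

{"name": "play_rows", "arguments": {"series": [{"x": 0, "y": 0, "z": 0, "rx": 0, "ry": 0, "rz": 0}, {"x": 0, "y": 0, "z": -0.02, "rx": 0, "ry": 0, "rz": 0}, {"x": 0, "y": 0, "z": -0.04, "rx": 0, "ry": 0, "rz": 0}, {"x": 0, "y": 0, "z": -0.05, "rx": 0, "ry": 0, "rz": 0}, {"x": 0, "y": 0, "z": -0.05, "rx": 0, "ry": 0, "rz": 0}]}}

```text
time_s: 13.92
position: [578.0, -91.5, 48.6]
tcp_rot: [[-1.0, -0.022, -0.001], [-0.022, 1.0, -0.002], [0.001, -0.002, -1.0]]
contact_force: [-0.1, -0.1, -1.8]
finger_gap: 62.0
```

{"name": "play_rows", "arguments": {"series": [{"x": 0.001, "y": -0.001, "z": -0.01, "rx": 0, "ry": 0, "rz": 0}, {"x": 0.001, "y": -0.001, "z": -0.018, "rx": 0, "ry": 0, "rz": 0}, {"x": 0.001, "y": -0.001, "z": -0.023, "rx": 0, "ry": 0, "rz": 0}, {"x": 0.001, "y": -0.001, "z": -0.024, "rx": 0, "ry": 0, "rz": 0}, {"x": 0.001, "y": -0.001, "z": -0.024, "rx": 0, "ry": 0, "rz": 0}]}}

```text
time_s: 14.33
position: [578.9, -92.6, 24.4]
tcp_rot: [[-1.0, -0.022, -0.002], [-0.022, 1.0, -0.002], [0.002, -0.002, -1.0]]
contact_force: [0.2, 0.2, -2.7]
finger_gap: 61.5
```

{"name": "play_rows", "arguments": {"series": [{"x": 0, "y": 0, "z": 0, "rx": 0, "ry": 0, "rz": 0}, {"x": 0, "y": 0, "z": 0, "rx": 0, "ry": 0, "rz": 0}, {"x": 0, "y": 0, "z": 0, "rx": 0, "ry": 0, "rz": 0}, {"x": 0, "y": 0, "z": 0, "rx": 0, "ry": 0, "rz": 0}], "gripper": 0.17}}

```text
time_s: 14.67
position: [579.2, -92.6, 24.8]
tcp_rot: [[-1.0, -0.022, -0.001], [-0.022, 1.0, -0.002], [0.001, -0.002, -1.0]]
contact_force: [-0.3, -0.1, -0.2]
finger_gap: 76.4
```

{"name": "play_rows", "arguments": {"series": [{"x": 0, "y": 0, "z": 0.02, "rx": 0, "ry": 0, "rz": 0}, {"x": 0, "y": 0, "z": 0.055, "rx": 0, "ry": 0, "rz": 0}, {"x": 0, "y": 0, "z": 0.09, "rx": 0, "ry": 0, "rz": 0}, {"x": 0, "y": 0, "z": 0.11, "rx": 0, "ry": 0, "rz": 0}, {"x": 0, "y": 0, "z": 0.11, "rx": 0, "ry": 0, "rz": 0}]}}

```text
time_s: 15.08
position: [581.4, -92.9, 139.5]
tcp_rot: [[-1.0, -0.022, 0.006], [-0.022, 1.0, -0.003], [-0.006, -0.003, -1.0]]
contact_force: [-0.6, -0.8, 0.9]
finger_gap: 77.2
```

{"name": "play_rows", "arguments": {"series": [{"x": -0.035, "y": 0.02, "z": 0, "rx": 0, "ry": 0, "rz": 0}, {"x": -0.07, "y": 0.04, "z": 0, "rx": 0, "ry": 0, "rz": 0}, {"x": -0.105, "y": 0.06, "z": 0, "rx": 0, "ry": 0, "rz": 0}, {"x": -0.13, "y": 0.074, "z": 0, "rx": 0, "ry": 0, "rz": 0}, {"x": -0.13, "y": 0.074, "z": 0, "rx": 0, "ry": 0, "rz": 0}]}}

```text
time_s: 15.5
position: [445.3, -16.8, 139.1]
tcp_rot: [[-1.0, -0.025, 0.001], [-0.025, 1.0, -0.003], [-0.001, -0.003, -1.0]]
contact_force: [-0.6, -0.4, -0.3]
finger_gap: 76.7
```

Run:
```python
from h import *
f=bot.grab_frame("top");print(pots(f,"empty0",33),pots(f,"pot0",33))
f=bot.grab_frame("side");print(pots(f,"pot0",25))
s=bot.read_state();print({k:np.round(v,3).tolist() for k,v in s.items() if k in("position","tcp_rot","joint_pos","finger_gap")})
```

```text
[(0.64, [608.1, -371.5], 25, 25), (0.64, [607.1, -241.2], 23, 24)] [(0.71, [579.5, -93.0], 23, 26), (0.68, [447.8, 122.8], 16, 26)]
[(0.92, [447.7, -19.2], 21, 22), (0.72, [446.2, 107.0], 19, 22)]
{'joint_pos': [-0.064, 0.422, -0.029, 2.294, 0.038, 0.419, 1.467], 'position': [452.75, -19.344, 139.391], 'tcp_rot': [[-1.0, -0.021, 0.007], [-0.021, 1.0, -0.003], [-0.007, -0.003, -1.0]], 'finger_gap': 77.075}
```

{"name": "play_rows", "arguments": {"series": [{"x": -0.005, "y": 0.003, "z": -0.03, "rx": 0.003, "ry": 0.007, "rz": 0}, {"x": -0.005, "y": 0.003, "z": -0.06, "rx": 0.003, "ry": 0.007, "rz": 0}, {"x": -0.005, "y": 0.003, "z": -0.08, "rx": 0.003, "ry": 0.007, "rz": 0}, {"x": -0.005, "y": 0.003, "z": -0.085, "rx": 0.003, "ry": 0.007, "rz": 0}, {"x": -0.005, "y": 0.003, "z": -0.085, "rx": 0.003, "ry": 0.007, "rz": 0}]}}

```text
time_s: 16.17
position: [447.7, -16.8, 52.9]
tcp_rot: [[-1.0, -0.021, -0.003], [-0.021, 1.0, -0.0], [0.003, -0.0, -1.0]]
contact_force: [-0.0, 0.4, -0.2]
finger_gap: 76.9
```

{"name": "play_rows", "arguments": {"series": [{"x": 0, "y": 0, "z": -0.015, "rx": 0, "ry": 0, "rz": 0}, {"x": 0, "y": 0, "z": -0.028, "rx": 0, "ry": 0, "rz": 0}, {"x": 0, "y": 0, "z": -0.033, "rx": 0, "ry": 0, "rz": 0}, {"x": 0, "y": 0, "z": -0.033, "rx": 0, "ry": 0, "rz": 0}]}}

```text
time_s: 16.5
position: [448.5, -17.1, 20.0]
tcp_rot: [[-1.0, -0.02, -0.002], [-0.02, 1.0, -0.001], [0.002, -0.001, -1.0]]
contact_force: [-0.7, 0.5, -0.1]
finger_gap: 77.3
```

{"name": "play_rows", "arguments": {"series": [{"x": 0, "y": 0, "z": 0, "rx": 0, "ry": 0, "rz": 0}, {"x": 0, "y": 0, "z": 0, "rx": 0, "ry": 0, "rz": 0}, {"x": 0, "y": 0, "z": 0, "rx": 0, "ry": 0, "rz": 0}, {"x": 0, "y": 0, "z": 0, "rx": 0, "ry": 0, "rz": 0}, {"x": 0, "y": 0, "z": 0, "rx": 0, "ry": 0, "rz": 0}], "gripper": 1}}

```text
time_s: 16.92
position: [449.3, -17.3, 20.7]
tcp_rot: [[-1.0, -0.02, -0.0], [-0.02, 1.0, -0.001], [0.0, -0.001, -1.0]]
contact_force: [0.7, -1.8, 8.4]
finger_gap: 62.1
```

{"name": "play_rows", "arguments": {"series": [{"x": 0, "y": 0, "z": 0.015, "rx": 0, "ry": 0, "rz": 0}, {"x": 0, "y": 0, "z": 0.04, "rx": 0, "ry": 0, "rz": 0}, {"x": 0, "y": 0, "z": 0.07, "rx": 0, "ry": 0, "rz": 0}, {"x": 0, "y": 0, "z": 0.08, "rx": 0, "ry": 0, "rz": 0}, {"x": 0, "y": 0, "z": 0.08, "rx": 0, "ry": 0, "rz": 0}]}}

```text
time_s: 17.33
position: [450.4, -17.3, 103.2]
tcp_rot: [[-1.0, -0.019, 0.004], [-0.019, 1.0, -0.0], [-0.004, -0.0, -1.0]]
contact_force: [0.2, 0.4, -2.3]
finger_gap: 62.2
```

{"name": "play_rows", "arguments": {"series": [{"x": 0.035, "y": 0.006, "z": 0, "rx": 0, "ry": 0, "rz": 0}, {"x": 0.07, "y": 0.012, "z": 0, "rx": 0, "ry": 0, "rz": 0}, {"x": 0.105, "y": 0.018, "z": 0, "rx": 0, "ry": 0, "rz": 0}, {"x": 0.126, "y": 0.022, "z": 0, "rx": 0, "ry": 0, "rz": 0}, {"x": 0.126, "y": 0.022, "z": 0, "rx": 0, "ry": 0, "rz": 0}]}}

```text
time_s: 17.75
position: [581.0, 6.2, 102.2]
tcp_rot: [[-1.0, -0.02, 0.008], [-0.02, 1.0, 0.001], [-0.008, 0.001, -1.0]]
contact_force: [1.0, 0.8, -0.6]
finger_gap: 61.9
```

{"name": "play_rows", "arguments": {"series": [{"x": 0, "y": 0, "z": 0, "rx": 0, "ry": 0, "rz": 0}, {"x": 0, "y": 0, "z": -0.02, "rx": 0, "ry": 0, "rz": 0}, {"x": 0, "y": 0, "z": -0.04, "rx": 0, "ry": 0, "rz": 0}, {"x": 0, "y": 0, "z": -0.05, "rx": 0, "ry": 0, "rz": 0}, {"x": 0, "y": 0, "z": -0.05, "rx": 0, "ry": 0, "rz": 0}]}}

```text
time_s: 18.17
position: [578.6, 6.0, 49.7]
tcp_rot: [[-1.0, -0.02, 0.003], [-0.02, 1.0, 0.0], [-0.003, 0.0, -1.0]]
contact_force: [0.1, 0.2, -1.5]
finger_gap: 62.2
```

{"name": "play_rows", "arguments": {"series": [{"x": -0.001, "y": -0.001, "z": -0.01, "rx": 0, "ry": 0, "rz": 0}, {"x": -0.001, "y": -0.001, "z": -0.018, "rx": 0, "ry": 0, "rz": 0}, {"x": -0.001, "y": -0.001, "z": -0.024, "rx": 0, "ry": 0, "rz": 0}, {"x": -0.001, "y": -0.001, "z": -0.025, "rx": 0, "ry": 0, "rz": 0}, {"x": -0.001, "y": -0.001, "z": -0.025, "rx": 0, "ry": 0, "rz": 0}]}}

```text
time_s: 18.58
position: [577.5, 5.0, 24.6]
tcp_rot: [[-1.0, -0.021, 0.002], [-0.021, 1.0, 0.0], [-0.002, 0.0, -1.0]]
contact_force: [0.4, 0.7, -1.7]
finger_gap: 62.2
```

{"name": "play_rows", "arguments": {"series": [{"x": 0, "y": 0, "z": 0, "rx": 0, "ry": 0, "rz": 0}, {"x": 0, "y": 0, "z": 0, "rx": 0, "ry": 0, "rz": 0}, {"x": 0, "y": 0, "z": 0, "rx": 0, "ry": 0, "rz": 0}, {"x": 0, "y": 0, "z": 0, "rx": 0, "ry": 0, "rz": 0}], "gripper": 0.18}}

```text
time_s: 18.92
position: [577.7, 5.0, 24.9]
tcp_rot: [[-1.0, -0.021, 0.003], [-0.021, 1.0, 0.0], [-0.003, 0.0, -1.0]]
contact_force: [0.6, -0.2, -1.3]
finger_gap: 75.8
```

{"name": "play_rows", "arguments": {"series": [{"x": 0, "y": 0, "z": 0.02, "rx": 0, "ry": 0, "rz": 0}, {"x": 0, "y": 0, "z": 0.055, "rx": 0, "ry": 0, "rz": 0}, {"x": 0, "y": 0, "z": 0.09, "rx": 0, "ry": 0, "rz": 0}, {"x": 0, "y": 0, "z": 0.11, "rx": 0, "ry": 0, "rz": 0}, {"x": 0, "y": 0, "z": 0.11, "rx": 0, "ry": 0, "rz": 0}]}}

```text
time_s: 19.33
position: [580.0, 5.0, 139.4]
tcp_rot: [[-1.0, -0.02, 0.01], [-0.02, 1.0, 0.001], [-0.01, 0.001, -1.0]]
contact_force: [1.0, -1.3, 0.2]
finger_gap: 76.2
```

{"name": "play_rows", "arguments": {"series": [{"x": -0.03, "y": 0.025, "z": 0, "rx": 0, "ry": 0.005, "rz": 0.07}, {"x": -0.06, "y": 0.05, "z": 0, "rx": 0, "ry": 0.005, "rz": 0.14}, {"x": -0.09, "y": 0.075, "z": 0, "rx": 0, "ry": 0.005, "rz": 0.2}, {"x": -0.12, "y": 0.1, "z": 0, "rx": 0, "ry": 0.005, "rz": 0.25}, {"x": -0.13, "y": 0.105, "z": 0, "rx": 0, "ry": 0.005, "rz": 0.28}]}}

```text
time_s: 19.75
position: [445.5, 113.0, 139.2]
tcp_rot: [[-0.953, -0.303, 0.002], [-0.303, 0.953, 0.004], [-0.003, 0.003, -1.0]]
contact_force: [-0.5, 0.3, 0.5]
finger_gap: 76.3
```

Run:
```python
from h import *
f=bot.grab_frame("top");print(pots(f,"empty0",33),pots(f,"pot0",33))
f=bot.grab_frame("side");print(pots(f,"pot0",25))
s=bot.read_state();print({k:np.round(v,3).tolist() for k,v in s.items() if k in("position","tcp_rot","joint_pos","finger_gap")})
```

```text
[(0.71, [607.5, -370.7], 24, 25), (0.67, [577.6, -91.2], 25, 25), (0.6, [608.7, -242.5], 23, 24)] [(0.91, [577.2, -91.5], 26, 26), (0.63, [577.3, 4.7], 25, 25), (0.53, [424.7, 104.2], 4, 12)]
[(0.83, [577.6, 5.4], 20, 21), (0.75, [578.3, -90.6], 22, 23), (0.64, [615.2, -241.8], 17, 24)]
{'joint_pos': [-0.226, 0.436, -0.181, 2.262, 0.174, 0.449, 1.322], 'position': [451.197, 109.37, 139.361], 'tcp_rot': [[-0.956, -0.294, 0.005], [-0.294, 0.956, 0.003], [-0.006, 0.001, -1.0]], 'finger_gap': 76.0}
```

Run:
```python
from h import *
a=bot.grab_frame("side");b=bot.grab_frame("top")
A=cv2.resize(a["pixels"][130:290,210:400],None,fx=2.1,fy=2.1);B=cv2.resize(b["pixels"][130:290,150:340],None,fx=2.1,fy=2.1)
cv2.circle(B,tuple(np.int32((proj(b,[447.5,110.5,33])-[150,130])*2.1)),28,(255,0,0),1)
cv2.imwrite("pics/p3.png",np.hstack([A,B])[:,:,::-1])
```

```text
(no output)
```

View pics/p3.png

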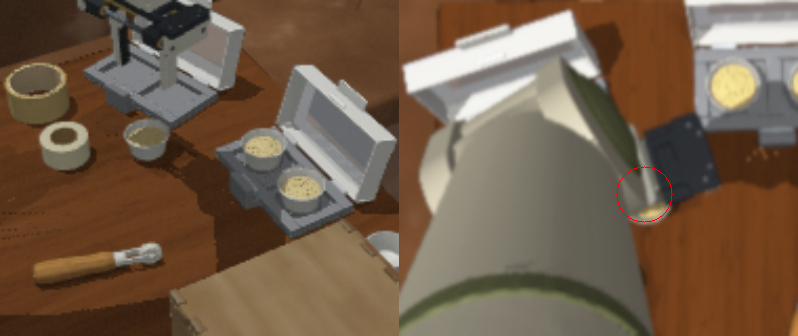

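The pot hasn't moved (side crop (147,138), and the sliver matches the circle). Both pots in the middle carrier stand upright. Next, the last grasp.

{"name": "play_rows", "arguments": {"series": [{"x": -0.004, "y": 0.001, "z": -0.03, "rx": 0, "ry": 0.005, "rz": 0}, {"x": -0.004, "y": 0.001, "z": -0.06, "rx": 0, "ry": 0.005, "rz": 0}, {"x": -0.004, "y": 0.001, "z": -0.08, "rx": 0, "ry": 0.005, "rz": 0}, {"x": -0.004, "y": 0.001, "z": -0.085, "rx": 0, "ry": 0.005, "rz": 0}, {"x": -0.004, "y": 0.001, "z": -0.085, "rx": 0, "ry": 0.005, "rz": 0}]}}

```text
time_s: 20.52
position: [447.0, 109.4, 52.9]
tcp_rot: [[-0.956, -0.292, -0.003], [-0.292, 0.956, 0.001], [0.002, 0.002, -1.0]]
contact_force: [-0.4, 0.3, -0.1]
finger_gap: 76.1
```

{"name": "play_rows", "arguments": {"series": [{"x": 0, "y": 0, "z": -0.015, "rx": 0, "ry": 0, "rz": 0}, {"x": 0, "y": 0, "z": -0.028, "rx": 0, "ry": 0, "rz": 0}, {"x": 0, "y": 0, "z": -0.033, "rx": 0, "ry": 0, "rz": 0}, {"x": 0, "y": 0, "z": -0.033, "rx": 0, "ry": 0, "rz": 0}]}}

```text
time_s: 20.85
position: [447.4, 109.3, 20.0]
tcp_rot: [[-0.957, -0.291, -0.003], [-0.291, 0.957, 0.001], [0.002, 0.002, -1.0]]
contact_force: [0.2, 0.1, -1.0]
finger_gap: 76.4
```

{"name": "play_rows", "arguments": {"series": [{"x": 0, "y": 0, "z": 0, "rx": 0, "ry": 0, "rz": 0}, {"x": 0, "y": 0, "z": 0, "rx": 0, "ry": 0, "rz": 0}, {"x": 0, "y": 0, "z": 0, "rx": 0, "ry": 0, "rz": 0}, {"x": 0, "y": 0, "z": 0, "rx": 0, "ry": 0, "rz": 0}, {"x": 0, "y": 0, "z": 0, "rx": 0, "ry": 0, "rz": 0}], "gripper": 1}}

```text
time_s: 21.27
position: [447.9, 109.3, 20.8]
tcp_rot: [[-0.957, -0.291, -0.001], [-0.291, 0.957, 0.002], [0.001, 0.002, -1.0]]
contact_force: [-0.3, -0.9, 8.1]
finger_gap: 61.9
```

{"name": "play_rows", "arguments": {"series": [{"x": 0, "y": 0, "z": 0.015, "rx": 0, "ry": 0, "rz": 0}, {"x": 0, "y": 0, "z": 0.04, "rx": 0, "ry": 0, "rz": 0}, {"x": 0, "y": 0, "z": 0.07, "rx": 0, "ry": 0, "rz": 0}, {"x": 0, "y": 0, "z": 0.08, "rx": 0, "ry": 0, "rz": 0}, {"x": 0, "y": 0, "z": 0.08, "rx": 0, "ry": 0, "rz": 0}]}}

```text
time_s: 21.68
position: [449.0, 109.4, 103.3]
tcp_rot: [[-0.957, -0.291, 0.003], [-0.291, 0.957, 0.003], [-0.004, 0.002, -1.0]]
contact_force: [0.1, 1.2, -2.0]
finger_gap: 61.7
```

{"name": "play_rows", "arguments": {"series": [{"x": 0.025, "y": 0.028, "z": 0, "rx": 0, "ry": 0, "rz": 0.01}, {"x": 0.05, "y": 0.056, "z": 0, "rx": 0, "ry": 0, "rz": 0.01}, {"x": 0.07, "y": 0.079, "z": 0, "rx": 0, "ry": 0, "rz": 0.01}, {"x": 0.08, "y": 0.09, "z": 0, "rx": 0, "ry": 0, "rz": 0.01}, {"x": 0.08, "y": 0.09, "z": 0, "rx": 0, "ry": 0, "rz": 0.01}]}}

```text
time_s: 22.1
position: [530.9, 202.9, 102.3]
tcp_rot: [[-0.953, -0.303, 0.004], [-0.303, 0.953, 0.005], [-0.006, 0.004, -1.0]]
contact_force: [0.4, 0.0, -2.5]
finger_gap: 62.0
```

{"name": "play_rows", "arguments": {"series": [{"x": 0, "y": 0, "z": 0, "rx": 0, "ry": 0, "rz": 0}, {"x": 0, "y": 0, "z": -0.02, "rx": 0, "ry": 0, "rz": 0}, {"x": 0, "y": 0, "z": -0.04, "rx": 0, "ry": 0, "rz": 0}, {"x": 0, "y": 0, "z": -0.05, "rx": 0, "ry": 0, "rz": 0}, {"x": 0, "y": 0, "z": -0.05, "rx": 0, "ry": 0, "rz": 0}]}}

```text
time_s: 22.52
position: [528.9, 201.3, 50.0]
tcp_rot: [[-0.953, -0.302, -0.0], [-0.302, 0.953, 0.003], [-0.001, 0.003, -1.0]]
contact_force: [-0.6, -0.1, -1.2]
finger_gap: 62.2
```

{"name": "play_rows", "arguments": {"series": [{"x": 0, "y": -0.002, "z": -0.01, "rx": 0, "ry": 0, "rz": 0}, {"x": 0, "y": -0.002, "z": -0.018, "rx": 0, "ry": 0, "rz": 0}, {"x": 0, "y": -0.002, "z": -0.024, "rx": 0, "ry": 0, "rz": 0}, {"x": 0, "y": -0.002, "z": -0.025, "rx": 0, "ry": 0, "rz": 0}, {"x": 0, "y": -0.002, "z": -0.025, "rx": 0, "ry": 0, "rz": 0}]}}

```text
time_s: 22.93
position: [528.8, 199.3, 24.8]
tcp_rot: [[-0.953, -0.302, -0.0], [-0.302, 0.953, 0.003], [-0.0, 0.003, -1.0]]
contact_force: [-0.4, 0.6, -2.4]
finger_gap: 62.0
```

{"name": "play_rows", "arguments": {"series": [{"x": 0, "y": 0, "z": 0, "rx": 0, "ry": 0, "rz": 0}, {"x": 0, "y": 0, "z": 0, "rx": 0, "ry": 0, "rz": 0}, {"x": 0, "y": 0, "z": 0, "rx": 0, "ry": 0, "rz": 0}, {"x": 0, "y": 0, "z": 0, "rx": 0, "ry": 0, "rz": 0}], "gripper": 0.16}}

```text
time_s: 23.27
position: [529.0, 199.4, 25.1]
tcp_rot: [[-0.953, -0.302, 0.0], [-0.302, 0.953, 0.003], [-0.001, 0.003, -1.0]]
contact_force: [-1.3, -0.1, 0.1]
finger_gap: 77.4
```

{"name": "play_rows", "arguments": {"series": [{"x": 0, "y": 0, "z": 0.02, "rx": 0, "ry": 0, "rz": 0}, {"x": 0, "y": 0, "z": 0.055, "rx": 0, "ry": 0, "rz": 0}, {"x": 0, "y": 0, "z": 0.09, "rx": 0, "ry": 0, "rz": 0}, {"x": 0, "y": 0, "z": 0.125, "rx": 0, "ry": 0, "rz": 0}, {"x": 0, "y": 0, "z": 0.16, "rx": 0, "ry": 0, "rz": 0}]}}

```text
time_s: 23.68
position: [528.6, 199.2, 187.0]
tcp_rot: [[-0.953, -0.302, 0.0], [-0.302, 0.953, 0.003], [-0.001, 0.003, -1.0]]
contact_force: [0.9, 0.9, -0.4]
finger_gap: 77.9
```

{"name": "play_rows", "arguments": {"series": [{"x": 0, "y": 0, "z": 0.02, "rx": 0, "ry": 0, "rz": 0}, {"x": 0.03, "y": 0.022, "z": 0.02, "rx": 0, "ry": 0, "rz": 0}, {"x": 0.06, "y": 0.044, "z": 0.02, "rx": 0, "ry": 0, "rz": 0}, {"x": 0.09, "y": 0.066, "z": 0.02, "rx": 0, "ry": 0, "rz": 0}, {"x": 0.13, "y": 0.087, "z": 0.02, "rx": 0, "ry": 0, "rz": 0}], "gripper": 1}}

```text
time_s: 24.1
position: [655.8, 286.3, 208.2]
tcp_rot: [[-0.953, -0.303, 0.001], [-0.303, 0.953, 0.004], [-0.002, 0.003, -1.0]]
contact_force: [-0.2, 0.3, 0.8]
finger_gap: 49.6
```

Run:
```python
from h import *
b=bot.grab_frame("top");print(pots(b,"empty0",33),pots(b,"pot0",33))
a=bot.grab_frame("side");print(pots(a,"pot0",25),pots(a,"empty0",20))
save(a,"s3.png",(230,60,530,340),2)
s=bot.read_state();print({k:np.round(v,3).tolist() for k,v in s.items() if k in("position","tcp_rot","joint_pos","finger_gap")})
```

```text
[(0.85, [607.7, -242.2], 24, 24), (0.82, [607.3, -370.5], 22, 25)] [(0.84, [528.7, 201.3], 24, 26), (0.78, [577.7, -92.0], 26, 27), (0.74, [578.2, 5.8], 25, 27), (0.69, [607.0, -372.1], 24, 25)]
[(0.95, [577.5, -92.8], 21, 22), (0.75, [577.8, 6.6], 21, 21), (0.53, [529.4, 200.7], 19, 19)] [(0.84, [618.5, -370.2], 17, 24), (0.64, [614.0, -237.5], 19, 23)]
{'joint_pos': [-0.365, 0.611, -0.199, 1.638, 0.142, 0.907, 1.262], 'position': [654.561, 283.914, 206.898], 'tcp_rot': [[-0.953, -0.302, -0.001], [-0.302, 0.953, 0.002], [0.0, 0.002, -1.0]], 'finger_gap': 25.249}
```

View pics/s3.png

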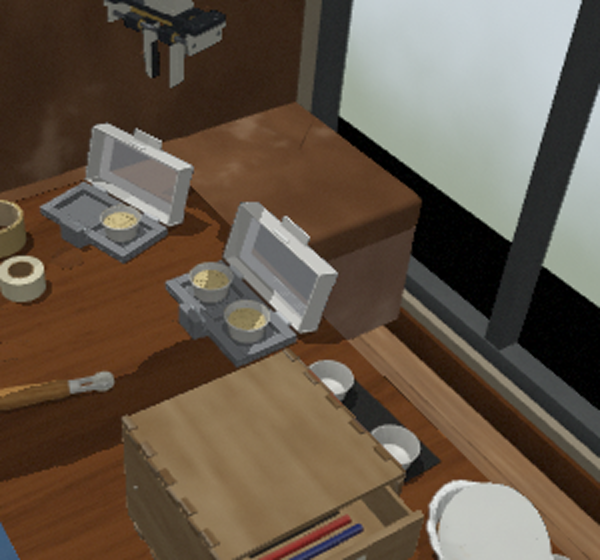

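All five pots are in place: three nut pots upright in recesses and two empties on the mat. I'll come down behind the left cover and push it forward slowly.

{"name": "play_rows", "arguments": {"series": [{"x": 0, "y": 0, "z": -0.035, "rx": 0, "ry": 0, "rz": 0}, {"x": 0, "y": 0, "z": -0.07, "rx": 0, "ry": 0, "rz": 0}, {"x": 0, "y": 0, "z": -0.1, "rx": 0, "ry": 0, "rz": 0}, {"x": 0, "y": 0, "z": -0.113, "rx": 0, "ry": 0, "rz": 0}, {"x": 0, "y": 0, "z": -0.113, "rx": 0, "ry": 0, "rz": 0}]}}

```text
time_s: 24.82
position: [652.3, 282.5, 91.2]
tcp_rot: [[-0.953, -0.302, -0.006], [-0.302, 0.953, -0.001], [0.006, 0.001, -1.0]]
contact_force: [-0.3, 0.0, 0.9]
finger_gap: 0.7
```

{"name": "play_rows", "arguments": {"series": [{"x": -0.009, "y": -0.003, "z": 0, "rx": 0, "ry": 0, "rz": 0}, {"x": -0.019, "y": -0.006, "z": 0, "rx": 0, "ry": 0, "rz": 0}, {"x": -0.029, "y": -0.009, "z": 0, "rx": 0, "ry": 0, "rz": 0}, {"x": -0.038, "y": -0.012, "z": 0, "rx": 0, "ry": 0, "rz": 0}, {"x": -0.048, "y": -0.015, "z": 0, "rx": 0, "ry": 0, "rz": 0}]}}

```text
time_s: 25.23
position: [605.1, 267.8, 93.6]
tcp_rot: [[-0.953, -0.302, -0.002], [-0.302, 0.953, 0.001], [0.002, 0.002, -1.0]]
contact_force: [1.1, 0.7, 1.0]
finger_gap: 0.5
```

{"name": "play_rows", "arguments": {"series": [{"x": -0.009, "y": -0.003, "z": 0, "rx": 0, "ry": 0, "rz": 0}, {"x": -0.019, "y": -0.006, "z": 0, "rx": 0, "ry": 0, "rz": 0}, {"x": -0.029, "y": -0.009, "z": 0, "rx": 0, "ry": 0, "rz": 0}, {"x": -0.038, "y": -0.012, "z": 0, "rx": 0, "ry": 0, "rz": 0}, {"x": -0.048, "y": -0.015, "z": 0, "rx": 0, "ry": 0, "rz": 0}]}}

```text
time_s: 25.65
position: [556.2, 252.4, 93.8]
tcp_rot: [[-0.953, -0.302, -0.002], [-0.302, 0.953, 0.001], [0.002, 0.002, -1.0]]
contact_force: [0.8, 0.4, -0.3]
finger_gap: 0.8
```

{"name": "play_rows", "arguments": {"series": [{"x": -0.009, "y": -0.003, "z": 0, "rx": 0, "ry": 0, "rz": 0}, {"x": -0.019, "y": -0.006, "z": 0, "rx": 0, "ry": 0, "rz": 0}, {"x": -0.029, "y": -0.009, "z": 0, "rx": 0, "ry": 0, "rz": 0}, {"x": -0.034, "y": -0.011, "z": 0, "rx": 0, "ry": 0, "rz": 0}, {"x": -0.034, "y": -0.011, "z": 0, "rx": 0, "ry": 0, "rz": 0}]}}

```text
time_s: 26.07
position: [520.5, 240.8, 93.6]
tcp_rot: [[-0.953, -0.302, -0.004], [-0.302, 0.953, 0.0], [0.004, 0.001, -1.0]]
contact_force: [-0.8, -1.0, -0.0]
finger_gap: 0.6
```

Run:
```python
from h import *
a=bot.grab_frame("side");save(a,"s4.png",(230,60,400,200),3)
s=bot.read_state();print({k:np.round(v,3).tolist() for k,v in s.items() if k in("position","tcp_rot","contact_force","finger_gap")})
```

```text
{'position': [521.588, 241.237, 93.738], 'tcp_rot': [[-0.953, -0.302, -0.003], [-0.302, 0.953, 0.001], [0.002, 0.002, -1.0]], 'contact_force': [0.214, 0.725, -0.423], 'finger_gap': 0.581}
```

View pics/s4.png

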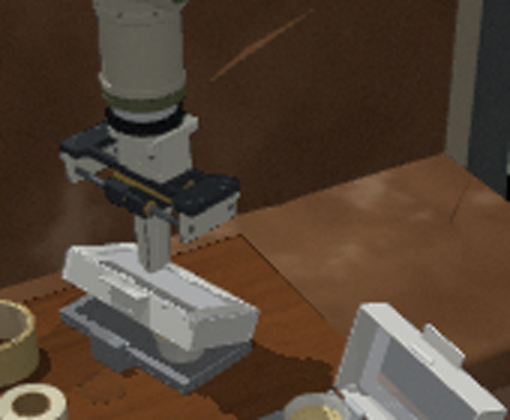

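The cover is past the tipping point and falling. I'll wait a little, then move over the press point at about (477,230).

{"name": "play_rows", "arguments": {"series": [{"x": 0, "y": 0, "z": 0.03, "rx": 0, "ry": 0, "rz": 0}, {"x": 0, "y": 0, "z": 0.04, "rx": 0, "ry": 0, "rz": 0}, {"x": 0, "y": 0, "z": 0.04, "rx": 0, "ry": 0, "rz": 0}, {"x": -0.03, "y": -0.008, "z": 0.04, "rx": 0, "ry": 0, "rz": 0}, {"x": -0.044, "y": -0.011, "z": 0.04, "rx": 0, "ry": 0, "rz": 0}]}}

```text
time_s: 26.53
position: [475.8, 229.2, 133.1]
tcp_rot: [[-0.953, -0.302, -0.004], [-0.302, 0.953, 0.0], [0.004, 0.001, -1.0]]
contact_force: [-0.9, -0.4, -0.4]
finger_gap: 0.5
```

{"name": "play_rows", "arguments": {"series": [{"x": 0, "y": 0, "z": 0, "rx": 0, "ry": 0, "rz": 0}, {"x": 0, "y": 0, "z": 0, "rx": 0, "ry": 0, "rz": 0}, {"x": 0, "y": 0, "z": -0.015, "rx": 0, "ry": 0, "rz": 0}, {"x": 0, "y": 0, "z": -0.03, "rx": 0, "ry": 0, "rz": 0}, {"x": 0, "y": 0, "z": -0.04, "rx": 0, "ry": 0, "rz": 0}]}}

```text
time_s: 26.95
position: [477.1, 229.6, 91.8]
tcp_rot: [[-0.954, -0.301, -0.003], [-0.301, 0.954, 0.001], [0.003, 0.001, -1.0]]
contact_force: [0.8, 0.3, 0.0]
finger_gap: 0.5
```

{"name": "play_rows", "arguments": {"series": [{"x": 0, "y": 0, "z": -0.004, "rx": 0, "ry": 0, "rz": 0}, {"x": 0, "y": 0, "z": -0.008, "rx": 0, "ry": 0, "rz": 0}, {"x": 0, "y": 0, "z": -0.012, "rx": 0, "ry": 0, "rz": 0}, {"x": 0, "y": 0, "z": -0.016, "rx": 0, "ry": 0, "rz": 0}, {"x": 0, "y": 0, "z": -0.018, "rx": 0, "ry": 0, "rz": 0}]}}

```text
time_s: 27.37
position: [477.2, 229.6, 73.6]
tcp_rot: [[-0.954, -0.301, -0.003], [-0.301, 0.954, 0.001], [0.003, 0.002, -1.0]]
contact_force: [0.2, -0.0, -0.4]
finger_gap: 0.4
```

{"name": "play_rows", "arguments": {"series": [{"x": 0, "y": 0, "z": -0.001, "rx": 0, "ry": 0, "rz": 0}, {"x": 0, "y": 0, "z": -0.003, "rx": 0, "ry": 0, "rz": 0}, {"x": 0, "y": 0, "z": -0.005, "rx": 0, "ry": 0, "rz": 0}, {"x": 0, "y": 0, "z": -0.006, "rx": 0, "ry": 0, "rz": 0}, {"x": 0, "y": 0, "z": -0.006, "rx": 0, "ry": 0, "rz": 0}]}}

```text
time_s: 27.78
position: [477.2, 229.7, 67.5]
tcp_rot: [[-0.954, -0.301, -0.003], [-0.301, 0.954, 0.001], [0.003, 0.002, -1.0]]
contact_force: [0.5, -0.4, 0.4]
finger_gap: 0.5
```

{"name": "play_rows", "arguments": {"series": [{"x": 0, "y": 0, "z": -0.001, "rx": 0, "ry": 0, "rz": 0}, {"x": 0, "y": 0, "z": -0.002, "rx": 0, "ry": 0, "rz": 0}, {"x": 0, "y": 0, "z": -0.003, "rx": 0, "ry": 0, "rz": 0}, {"x": 0, "y": 0, "z": -0.004, "rx": 0, "ry": 0, "rz": 0}, {"x": 0, "y": 0, "z": -0.004, "rx": 0, "ry": 0, "rz": 0}]}}

```text
time_s: 28.2
position: [476.1, 229.3, 63.6]
tcp_rot: [[-0.953, -0.301, -0.005], [-0.301, 0.953, -0.0], [0.005, 0.001, -1.0]]
contact_force: [-3.6, -0.3, 4.5]
finger_gap: 0.5
```

{"name": "play_rows", "arguments": {"series": [{"x": 0.001, "y": 0, "z": -0.001, "rx": 0, "ry": 0, "rz": 0}, {"x": 0.001, "y": 0, "z": -0.002, "rx": 0, "ry": 0, "rz": 0}, {"x": 0.001, "y": 0, "z": -0.003, "rx": 0, "ry": 0, "rz": 0}, {"x": 0.001, "y": 0, "z": -0.003, "rx": 0, "ry": 0, "rz": 0}]}}

```text
time_s: 28.53
position: [477.4, 229.4, 60.4]
tcp_rot: [[-0.953, -0.301, -0.004], [-0.301, 0.953, -0.0], [0.004, 0.001, -1.0]]
contact_force: [0.4, 1.4, 0.3]
finger_gap: 0.5
```

The force rose to 4.5 N and then vanished, so it probably snapped. I'll retreat upward and go behind the middle cover.

{"name": "play_rows", "arguments": {"series": [{"x": 0, "y": 0, "z": 0.035, "rx": 0, "ry": 0, "rz": 0}, {"x": 0, "y": 0, "z": 0.07, "rx": 0, "ry": 0, "rz": 0}, {"x": 0, "y": 0, "z": 0.105, "rx": 0, "ry": 0, "rz": 0}, {"x": 0, "y": 0, "z": 0.14, "rx": 0, "ry": 0, "rz": 0}, {"x": 0, "y": 0, "z": 0.15, "rx": 0, "ry": 0, "rz": 0}]}}

```text
time_s: 28.95
position: [479.2, 230.3, 215.1]
tcp_rot: [[-0.954, -0.301, 0.002], [-0.301, 0.954, 0.003], [-0.002, 0.002, -1.0]]
contact_force: [1.1, 0.2, 0.6]
finger_gap: 0.5
```

{"name": "play_rows", "arguments": {"series": [{"x": 0.025, "y": -0.027, "z": 0, "rx": 0, "ry": 0, "rz": -0.06}, {"x": 0.05, "y": -0.054, "z": 0, "rx": 0, "ry": 0, "rz": -0.12}, {"x": 0.075, "y": -0.081, "z": 0, "rx": 0, "ry": 0, "rz": -0.18}, {"x": 0.1, "y": -0.108, "z": 0, "rx": 0, "ry": 0, "rz": -0.24}, {"x": 0.125, "y": -0.135, "z": 0, "rx": 0, "ry": 0, "rz": -0.28}]}}

```text
time_s: 29.37
position: [605.4, 93.8, 214.9]
tcp_rot: [[-1.0, -0.023, 0.003], [-0.023, 1.0, 0.002], [-0.003, 0.002, -1.0]]
contact_force: [0.4, -0.0, -0.0]
finger_gap: 0.1
```

{"name": "play_rows", "arguments": {"series": [{"x": 0.025, "y": -0.027, "z": 0, "rx": 0, "ry": 0, "rz": 0}, {"x": 0.05, "y": -0.054, "z": 0, "rx": 0, "ry": 0, "rz": 0}, {"x": 0.075, "y": -0.081, "z": 0, "rx": 0, "ry": 0, "rz": 0}, {"x": 0.1, "y": -0.108, "z": 0, "rx": 0, "ry": 0, "rz": 0}, {"x": 0.122, "y": -0.132, "z": 0, "rx": 0, "ry": 0, "rz": 0}]}}

```text
time_s: 29.78
position: [728.7, -40.8, 214.1]
tcp_rot: [[-1.0, -0.021, 0.003], [-0.021, 1.0, 0.002], [-0.003, 0.002, -1.0]]
contact_force: [0.3, -0.0, 0.1]
finger_gap: 0.9
```

Run:
```python
from h import *
a=bot.grab_frame("side");save(a,"s5.png",(230,60,490,300),2.4)
s=bot.read_state();print({k:np.round(v,3).tolist() for k,v in s.items() if k in("position","tcp_rot","contact_force","finger_gap")})
```

```text
{'position': [731.959, -47.5, 213.763], 'tcp_rot': [[-1.0, -0.016, 0.005], [-0.016, 1.0, -0.002], [-0.005, -0.002, -1.0]], 'contact_force': [2.955, -4.093, 1.495], 'finger_gap': 0.63}
```

View pics/s5.png

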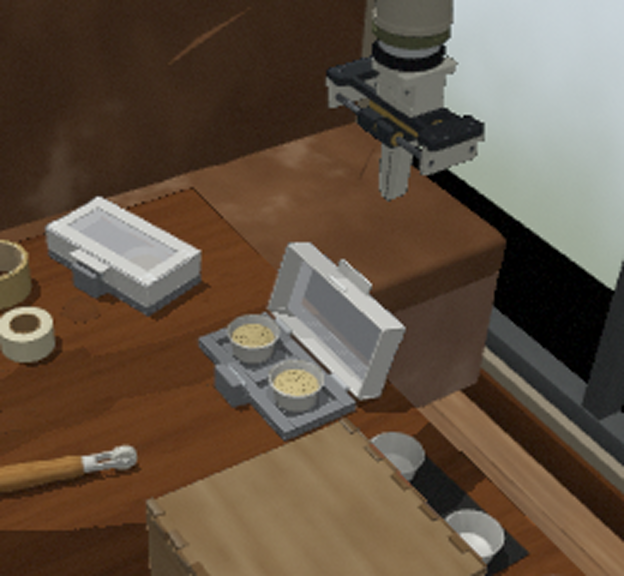

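The left cover looks flush. Next is the middle one.

{"name": "play_rows", "arguments": {"series": [{"x": 0, "y": 0.005, "z": -0.03, "rx": 0, "ry": 0.003, "rz": 0}, {"x": 0, "y": 0.005, "z": -0.065, "rx": 0, "ry": 0.003, "rz": 0}, {"x": 0, "y": 0.005, "z": -0.1, "rx": 0, "ry": 0.003, "rz": 0}, {"x": 0, "y": 0.005, "z": -0.121, "rx": 0, "ry": 0.003, "rz": 0}, {"x": 0, "y": 0.005, "z": -0.121, "rx": 0, "ry": 0.003, "rz": 0}]}}

```text
time_s: 30.25
position: [728.6, -42.4, 86.8]
tcp_rot: [[-1.0, -0.016, -0.006], [-0.016, 1.0, -0.002], [0.006, -0.002, -1.0]]
contact_force: [-1.0, 0.0, -0.0]
finger_gap: 0.5
```

{"name": "play_rows", "arguments": {"series": [{"x": -0.01, "y": 0, "z": 0, "rx": 0, "ry": 0, "rz": 0}, {"x": -0.02, "y": 0, "z": 0, "rx": 0, "ry": 0, "rz": 0}, {"x": -0.03, "y": 0, "z": 0, "rx": 0, "ry": 0, "rz": 0}, {"x": -0.04, "y": -0.001, "z": 0, "rx": 0, "ry": 0, "rz": 0}, {"x": -0.05, "y": -0.001, "z": 0, "rx": 0, "ry": 0, "rz": 0}]}}

```text
time_s: 30.67
position: [679.3, -43.5, 88.2]
tcp_rot: [[-1.0, -0.016, -0.003], [-0.016, 1.0, -0.002], [0.003, -0.002, -1.0]]
contact_force: [2.1, -0.3, 0.5]
finger_gap: 0.5
```

{"name": "play_rows", "arguments": {"series": [{"x": -0.01, "y": 0, "z": 0, "rx": 0, "ry": 0, "rz": 0}, {"x": -0.02, "y": 0, "z": 0, "rx": 0, "ry": 0, "rz": 0}, {"x": -0.03, "y": 0, "z": 0, "rx": 0, "ry": 0, "rz": 0}, {"x": -0.04, "y": -0.001, "z": 0, "rx": 0, "ry": 0, "rz": 0}, {"x": -0.05, "y": -0.001, "z": 0, "rx": 0, "ry": 0, "rz": 0}]}}

```text
time_s: 31.08
position: [628.2, -44.5, 88.4]
tcp_rot: [[-1.0, -0.016, -0.003], [-0.016, 1.0, -0.002], [0.003, -0.002, -1.0]]
contact_force: [1.4, 1.0, 0.8]
finger_gap: 0.5
```

{"name": "play_rows", "arguments": {"series": [{"x": -0.01, "y": 0, "z": 0, "rx": 0, "ry": 0, "rz": 0}, {"x": -0.02, "y": 0, "z": 0, "rx": 0, "ry": 0, "rz": 0}, {"x": -0.03, "y": 0, "z": 0, "rx": 0, "ry": 0, "rz": 0}, {"x": -0.04, "y": -0.001, "z": 0, "rx": 0, "ry": 0, "rz": 0}, {"x": -0.044, "y": -0.001, "z": 0, "rx": 0, "ry": 0, "rz": 0}]}}

```text
time_s: 31.5
position: [581.9, -45.9, 88.1]
tcp_rot: [[-1.0, -0.016, -0.005], [-0.016, 1.0, -0.003], [0.005, -0.002, -1.0]]
contact_force: [-0.0, 0.4, -0.0]
finger_gap: 0.2
```

{"name": "play_rows", "arguments": {"series": [{"x": 0, "y": 0, "z": 0.035, "rx": 0, "ry": 0, "rz": 0}, {"x": 0, "y": 0, "z": 0.045, "rx": 0, "ry": 0, "rz": 0}, {"x": 0, "y": 0, "z": 0.045, "rx": 0, "ry": 0, "rz": 0}, {"x": -0.03, "y": 0.001, "z": 0.045, "rx": 0, "ry": 0, "rz": 0}, {"x": -0.043, "y": 0.001, "z": 0.045, "rx": 0, "ry": 0, "rz": 0}]}}

```text
time_s: 31.92
position: [536.4, -44.9, 132.5]
tcp_rot: [[-1.0, -0.016, -0.007], [-0.016, 1.0, -0.003], [0.007, -0.002, -1.0]]
contact_force: [-0.7, 0.4, 0.5]
finger_gap: 0.9
```

{"name": "play_rows", "arguments": {"series": [{"x": 0, "y": 0, "z": 0, "rx": 0, "ry": 0, "rz": 0}, {"x": 0, "y": 0, "z": 0, "rx": 0, "ry": 0, "rz": 0}, {"x": 0, "y": 0, "z": -0.015, "rx": 0, "ry": 0, "rz": 0}, {"x": 0, "y": 0, "z": -0.03, "rx": 0, "ry": 0, "rz": 0}, {"x": 0, "y": 0, "z": -0.04, "rx": 0, "ry": 0, "rz": 0}]}}

```text
time_s: 32.33
position: [537.5, -44.8, 91.2]
tcp_rot: [[-1.0, -0.016, -0.007], [-0.016, 1.0, -0.002], [0.007, -0.002, -1.0]]
contact_force: [-0.0, 0.6, 0.2]
finger_gap: 0.1
```

{"name": "play_rows", "arguments": {"series": [{"x": 0, "y": 0, "z": -0.004, "rx": 0, "ry": 0, "rz": 0}, {"x": 0, "y": 0, "z": -0.008, "rx": 0, "ry": 0, "rz": 0}, {"x": 0, "y": 0, "z": -0.012, "rx": 0, "ry": 0, "rz": 0}, {"x": 0, "y": 0, "z": -0.016, "rx": 0, "ry": 0, "rz": 0}, {"x": 0, "y": 0, "z": -0.016, "rx": 0, "ry": 0, "rz": 0}]}}

```text
time_s: 32.75
position: [537.4, -44.8, 74.7]
tcp_rot: [[-1.0, -0.016, -0.007], [-0.016, 1.0, -0.002], [0.007, -0.002, -1.0]]
contact_force: [-0.8, -0.3, 0.2]
finger_gap: 0.4
```

{"name": "play_rows", "arguments": {"series": [{"x": 0, "y": 0, "z": -0.002, "rx": 0, "ry": 0, "rz": 0}, {"x": 0, "y": 0, "z": -0.004, "rx": 0, "ry": 0, "rz": 0}, {"x": 0, "y": 0, "z": -0.006, "rx": 0, "ry": 0, "rz": 0}, {"x": 0, "y": 0, "z": -0.007, "rx": 0, "ry": 0, "rz": 0}, {"x": 0, "y": 0, "z": -0.007, "rx": 0, "ry": 0, "rz": 0}]}}

```text
time_s: 33.17
position: [537.4, -44.7, 67.6]
tcp_rot: [[-1.0, -0.016, -0.007], [-0.016, 1.0, -0.002], [0.007, -0.002, -1.0]]
contact_force: [0.1, -0.0, -0.0]
finger_gap: 0.5
```

{"name": "play_rows", "arguments": {"series": [{"x": 0, "y": 0, "z": -0.001, "rx": 0, "ry": 0, "rz": 0}, {"x": 0, "y": 0, "z": -0.002, "rx": 0, "ry": 0, "rz": 0}, {"x": 0, "y": 0, "z": -0.003, "rx": 0, "ry": 0, "rz": 0}, {"x": 0, "y": 0, "z": -0.004, "rx": 0, "ry": 0, "rz": 0}, {"x": 0, "y": 0, "z": -0.004, "rx": 0, "ry": 0, "rz": 0}]}}

```text
time_s: 33.58
position: [536.3, -44.8, 63.7]
tcp_rot: [[-1.0, -0.016, -0.009], [-0.016, 1.0, -0.003], [0.009, -0.002, -1.0]]
contact_force: [-3.7, -1.0, 5.3]
finger_gap: 0.4
```

{"name": "play_rows", "arguments": {"series": [{"x": 0.0, "y": 0, "z": -0.001, "rx": 0, "ry": 0, "rz": 0}, {"x": 0.0, "y": 0, "z": -0.002, "rx": 0, "ry": 0, "rz": 0}, {"x": 0.0, "y": 0, "z": -0.003, "rx": 0, "ry": 0, "rz": 0}, {"x": 0.0, "y": 0, "z": -0.003, "rx": 0, "ry": 0, "rz": 0}]}}

```text
time_s: 33.92
position: [536.6, -44.8, 60.5]
tcp_rot: [[-1.0, -0.016, -0.008], [-0.016, 1.0, -0.003], [0.008, -0.002, -1.0]]
contact_force: [-0.1, -0.4, 0.6]
finger_gap: 0.3
```

Same signature, so it snapped. I'll retreat and check both views.

{"name": "play_rows", "arguments": {"series": [{"x": 0, "y": 0, "z": 0.035, "rx": 0, "ry": 0, "rz": 0}, {"x": 0, "y": 0, "z": 0.07, "rx": 0, "ry": 0, "rz": 0}, {"x": 0, "y": 0, "z": 0.105, "rx": 0, "ry": 0, "rz": 0}, {"x": 0, "y": 0, "z": 0.14, "rx": 0, "ry": 0, "rz": 0}, {"x": 0, "y": 0, "z": 0.17, "rx": 0, "ry": 0, "rz": 0}]}}

```text
time_s: 34.33
position: [536.9, -44.8, 232.9]
tcp_rot: [[-1.0, -0.016, -0.007], [-0.016, 1.0, -0.002], [0.007, -0.002, -1.0]]
contact_force: [0.3, 0.3, -0.7]
finger_gap: 0.4
```

{"name": "play_rows", "arguments": {"series": [{"x": -0.01, "y": 0.03, "z": 0, "rx": 0, "ry": 0, "rz": 0}, {"x": -0.02, "y": 0.06, "z": 0, "rx": 0, "ry": 0, "rz": 0}, {"x": -0.03, "y": 0.1, "z": 0, "rx": 0, "ry": 0, "rz": 0}, {"x": -0.03, "y": 0.13, "z": 0, "rx": 0, "ry": 0, "rz": 0}, {"x": -0.03, "y": 0.13, "z": 0, "rx": 0, "ry": 0, "rz": 0}]}}

```text
time_s: 34.75
position: [506.6, 91.8, 233.3]
tcp_rot: [[-1.0, -0.023, -0.005], [-0.023, 1.0, 0.001], [0.005, 0.001, -1.0]]
contact_force: [1.5, 0.6, -0.1]
finger_gap: 0.3
```

{"name": "play_rows", "arguments": {"series": [{"x": 0, "y": 0, "z": 0, "rx": 0, "ry": 0, "rz": 0}, {"x": 0, "y": 0, "z": 0, "rx": 0, "ry": 0, "rz": 0}, {"x": 0, "y": 0, "z": 0, "rx": 0, "ry": 0, "rz": 0}]}}

```text
time_s: 35.0
position: [506.8, 90.9, 233.2]
tcp_rot: [[-1.0, -0.022, -0.006], [-0.022, 1.0, 0.0], [0.006, 0.0, -1.0]]
contact_force: [0.4, -0.3, -0.3]
finger_gap: 0.7
```

Run:
```python
from h import *
b=bot.grab_frame("top");print(pots(b,"empty0",33),pots(b,"pot0",37),pots(b,"label_roll",35),pots(b,"stapler",40))
a=bot.grab_frame("side");print(pots(a,"empty0",20))
# overlay shut-cover top outlines
im=a["pixels"][:,:,::-1].copy();big=cv2.resize(im[60:320,230:500],None,fx=2.2,fy=2.2,interpolation=cv2.INTER_CUBIC)
for c,y in(((578.3,-43.9),.025),((515.3,242),.304)):
    R=np.array([[np.cos(y),-np.sin(y)],[np.sin(y),np.cos(y)]])
    q=[(proj(a,[*(np.array(c)+R@np.array(p)),50])-[230,60]+.5)*2.2-.5 for p in((-50,-97),(50,-97),(50,97),(-50,97))]
    cv2.polylines(big,[np.int32(np.round(q))],True,(0,0,255),1)
cv2.imwrite("pics/s6.png",big)
```

```text
[(0.82, [606.8, -371.1], 24, 25)] [(0.58, [606.8, -370.6], 23, 25)] [] [(0.56, [535.1, -230.3], 13, 67)]
[(0.74, [617.5, -236.6], 19, 24), (0.66, [617.3, -369.3], 20, 25)]
```

View pics/s6.png

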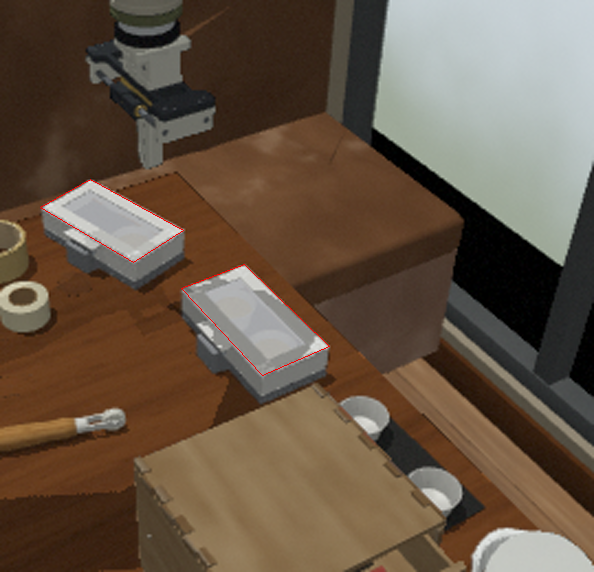

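Both covers match the shut outline at 50 mm, and both empties stand on the mat. I'll hand it in.

```bash
python3 -c "
from rig import bot
print(bot.close_job())"
```

```text
the job is handed in; nothing more can be done
None
```

I've handed the job in; it reports no verdict. It took about 35 s of robot time.

**What I did:**
- Both empty pots are standing on the mat, at about (607, -371) and (608, -242) mm.
- The three nut pots are in recesses: two in the middle carrier and one in the left one.
- I pushed each cover over from behind and pressed it at the front. The force rose to about 5 N at the readings and then dropped to nearly zero at shut height on each cover.

**Last checks:**
- **Pots:** before I closed the covers, both cameras put all five pots upright and within about 5 mm of their targets.
- **Covers:** in the last side view, both match the drawn outline of a shut cover.
- **Bystanders:** the stapler measured within about 3 mm of its starting place. I only saw the label roll by eye in the last side view, where it looked unmoved.

**Misses and disagreements:**
- The last top view missed the empty at y ≈ -242 and the label roll. The side view did find that empty.
- The top view also reported one of the empties as a nut pot, which is a wrong label.
- The two cameras differ by about 10 mm on where the empties stand in x; both readings are well within the mat.

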